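# Set out the top pen tray from the nested stack

### The job

Set out one pen tray for work: lift only the red top tray off the nested stack, leaving the two green trays under it where they are, and set it down gently, not dropped, in the long cradle between its wooden end block and its sliding stop. Let go of it, then slide the stop along its track up against the tray until the tray is held with no gap between the stop and the end block. Leave everything else on the desk undisturbed.

Things in the scene. Friction and masses are not known exactly. Their poses are not given: they have to be found in the camera images.
- tray_top_mid (a point): Centre of the red pen tray on top of the stack, 20 mm above its underside and below its rim. Rim 58 mm wide (x), 160 mm long (y); tray 40 mm high, z up, 0.12 kg. The rim is turned down outside into an upright band 12 mm high, 3 mm thick, the place to grip across the width; below it the walls slope inwards to a floor 34 x 136 mm.
- tray_second_mid (a point): Centre of the second tray (dark green, same shape and axes), 20 mm above its underside. Trays nest 18 mm apart with under 1 mm of play: its rim band begins 6 mm below the bottom of the red tray's band, so fingers reaching more than 17 mm below the red rim grip this tray too. To stay in the stack.
- tray_bottom_mid (a point): Centre of the lowest tray of the stack (dark green, same shape), 20 mm above its underside; it stands on the wooden stand. To stay there.
- stand: Fixed wooden stand under the stack, 80 mm (x) by 190 mm (y), floor 6 mm high with 12 mm high lips; origin under its centre, on the desk. It and the cradle may change sides of the desk.
- cradle: Fixed light-wood cradle, origin on the desk under its track. Floor 6 mm high, 80 mm wide (x), y from -160 to +170 mm; brass side rails 12 mm high, 44 mm apart, guide the tray's floor. Wooden end block: inner face at y = -140 mm, top 52 mm high. The tray lies along y between block and stop; set down, its centre is 26 mm above the desk, and at y = -60 mm when against the block.
- stop (a joint): Travel of the sliding stop along the cradle (m): 0 fully back at the +y end, growing towards the end block (-y), up to 0.110. Its pushing face (brass plate 56 mm wide, top 50 mm above the desk) is at cradle y = 0.105 minus this value; it meets a tray held against the block at 0.085. About 2 N of friction; stays where it is left.
- stop_grip (a point): Upper part of the stop's black upright grip block, which is 26 mm wide (x) and 30 mm long (y): on its axis, 15 mm below its top, 53 mm above the desk; 34 mm behind (+y of) the pushing face. Same axes as the cradle.
- brush_pot_mid (a point): Bystander: dark green brush pot with brushes in it, often between stand and cradle, 66 mm across, pot 100 mm high, brush tips up to 165 mm above the desk; point 50 mm up its axis.
- ink_mid (a point): Bystander: amber ink jar, 52 mm across, 85 mm high, beside the cradle; point half-way up.
- tin_mid (a point): Bystander: brown metal tin box, closed, 70 x 104 x 50 mm high, beside the stand; point half-way up.
- pliers_mid (a point): Bystander: pliers lying along their y, about 160 mm long, 40 mm wide, 12 mm high, near the cradle on the robot's side; point at the middle, 6 mm up.
- awl_grip (a point): Bystander: wooden-handled awl lying flat, 160 mm long, under 35 mm high, near the stand on the robot's side; point on its handle.
- notebook: Bystander: black notebook, 140 x 210 x 23 mm, at the back; origin under its centre.
There are look-alikes about, which are no part of the job. There is more than one size of the part that bears tray_top_mid; the job needs the larger.

How it is judged:
By the outcome, as a careful person would: the job done as asked, in the order asked, and still so for the second after the job is handed in, with the robot touching nothing.
It also fails if it takes over 58 s, if anything falls off the work surface, if the arm or the gripper's body presses on something with over 40 N, if the wrist force passes 120 N, or if a joint passes its speed limit or range.

### The arm

A 6-joint arm with a two-finger parallel gripper is mounted at the origin on the work surface. World frame = base frame: x ahead of the robot, y to its left, z up, the work surface at z = 0. Lengths are in mm, angles in rad, forces in N, time in s.
With the tool pointing down it reaches from about 350 to 775 mm from the base axis. Payload 7.3 kg.
Tool frame: the origin (TCP) lies at the very end of the fingers, on their centre line; the grasp point (between the pads) lies 19 mm behind it; z points along the fingers, x is the direction in which the jaws open and shut, and the axes are right-handed (so a half turn about z gives the same grasp; the last joint's range is limited). The gripper opens to 92 mm and grips with 3 to 60 N. Pads are 19 mm wide; open, the fingers measure 130 mm over their backs; the gripper's body (75 mm by 190 mm) begins 47 mm behind the grasp point.
Start: joints at [-1.338, 0.342, 1.524, -0, 1.275, -0.146], TCP at [194.172, -487.797, 190.341] pointing down, gripper open.
Joint ranges: [-2.53, 2.53], [-0.77, 2.02], [0.04, 2.7], [-1, 4.14], [0.28, 2.66], [-3.11, 3.11]. Speed limits (rad/s): [2.57, 2.57, 3.14, 3.14, 3.14, 3.14].

### API

Orientations are given as [roll, pitch, yaw] about the fixed x, y, z axes, in that order (R = Rz(yaw) Ry(pitch) Rx(roll)).
In Python, from plant import bot, capture, camera_params gives the robot as it stands.
- The arm moves only by the shell command python3 -m jog 'ROWS' [OPENING]. ROWS is a JSON object of lists of equal length, an entry for each row: "xyz": the shift along the world's x, y, z as a fraction of full scale, a list of three; "angular": the turn, a rotation vector about the world's x, y, z as a fraction of full scale, a list of three. In form: {"xyz": [[x, y, z], ...], "angular": [[wx, wy, wz], ...]}. A call has 1 to 10 rows; each row shifts and turns the pose as measured when the row begins; what a row does not reach is not made up. Full scale, the value 1, is 2 cm for a shift and 6 degrees for a turn. A row lasts 1/10 s, in which the tool goes at most 50 mm and 8.59 degrees, less where a joint would pass 70% of its speed; a pose out of reach is approached as far as the arm can. A call with a number of a shift or a turn outside -1 to 1 is refused whole. A call with a gripper value outside its range is refused whole. OPENING is the closure, from -1 (fully open) to 1 (shut), set as the call begins (- or left out, the last holds). The fingers move at their own pace and stop on an object; the grip force is fixed at half the most. Time passes only in rows, so rows that do not move let the fingers close. It gives the time, the measured TCP pose, the force and the opening at its end, in the units of the state.
- bot.get_obs(): the state, without advancing time (a new reading comes with each control period).
- capture(name): name is "scene" or "top" or "wrist"; returns the picture (400x640x3 uint8, red, green, blue); there is no depth.
- camera_params(name): a dict with "fx", "fy", "cx", "cy" (pixels), "rvec" (rotation vector, rad) and "tvec" (3), from world to camera coordinates, as OpenCV has them. Camera axes: x right, y down, z forward; pixel columns grow to the right and rows downward; lengths in mm; the calibration is good to about 2 mm. A picture is of the moment at which its call begins: read the wrist's pose just before it. camera_params takes no time and is no camera call; for the wrist camera it gives the pose at the moment of the call.
- bot.close_job(): hands the job in, once; it reports no verdict.
The state is a dict: "time": time; "joint_positions": joint angles; "dq": joint speeds; "tau": joint torques, N m; "tool_pos": TCP position; "tcp_rot": TCP orientation; "contact_force": force on the tool from outside, world axes, zero at the start; "moment": the same for the moment, N m; "grip_width": finger opening in mm.
Only numpy, scipy, OpenCV 4.12 (cv2) and the standard library are available. Lean on these libraries where they do the work, as an engineer would, in place of code of your own. Each camera call takes 0.05 s, during which the arm holds its last target.

## Working session

There is one attempt and no reset: what is moved stays moved. The work goes in short steps, Python scripts to look and compute and a shell command to move; the robot and the scene stay as the last step left them, time stands still between calls to the robot, and variables do not carry over. Pictures are saved under pics/ and viewed, and the job is handed in when it is done.

```bash
ls; mkdir -p pics
python3 - <<'E'
from plant import bot,capture,camera_params
import cv2
print(bot.get_obs())
for n in ("scene","top","wrist"):
    p=camera_params(n); print(n,p)
    cv2.imwrite(f"pics/{n}0.png",capture(n)[:,:,::-1])
E
```

```text
pics
{'time': 0.0, 'joint_positions': array([-1.33798682e+00,  3.42722541e-01,  1.52506228e+00,  4.94262850e-05,
        1.27538112e+00, -1.46003332e-01]), 'dq': array([ 0.00089201, -0.00195663, -0.00088444,  0.00295631, -0.00194145,
        0.00133873]), 'tau': array([-1.19395327e-04, -4.31243598e+01, -2.44213468e+01,  7.15467031e-02,
        5.58741507e-02, -1.32240607e-04]), 'tool_pos': array([ 194.0777629 , -487.2963255 ,  189.62930557]), 'tcp_rot': array([-3.14131700e+00,  1.54967038e-03, -1.19199770e+00]), 'contact_force': array([0.07945975, 0.38232815, 0.01309202]), 'moment': array([ 0.01415643,  0.0152834 , -0.05276226]), 'grip_width': 91.81458431850535}
scene {'fx': 423.4116679358118, 'fy': 423.4116679358118, 'cx': 320.1459279333734, 'cy': 196.90829932432538, 'rvec': array([ 1.8997121 ,  1.15633061, -0.65236163]), 'tvec': array([-233.96108997, -169.51442149, 1777.92345546])}
top {'fx': 387.12539407334424, 'fy': 387.12539407334424, 'cx': 313.5265699737337, 'cy': 198.9549745330089, 'rvec': array([ 2.22843564, -2.17926367,  0.06939685]), 'tvec': array([ -11.03186042,  488.43486458, 1293.31452722])}
wrist {'fx': 355.9590299159327, 'fy': 355.9590299159327, 'cx': 316.9005096533926, 'cy': 206.2545316857994, 'rvec': array([-2.40705622,  1.63306215,  0.22510203]), 'tvec': array([-524.39370999,  -33.03968137,  390.4242787 ])}
```

View pics/top0.png

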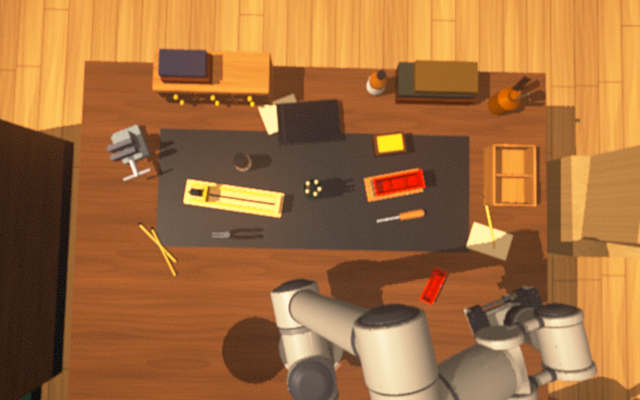

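View pics/scene0.png

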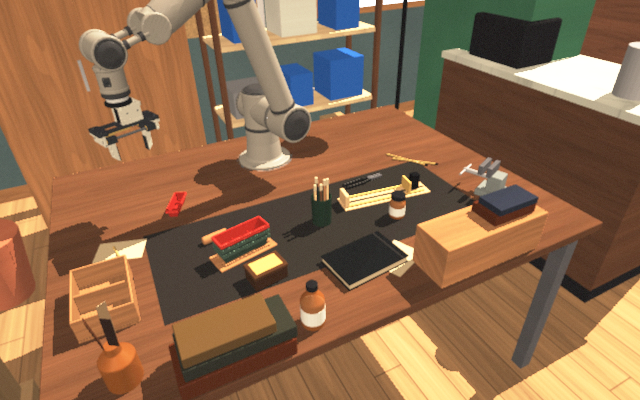

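View pics/wrist0.png

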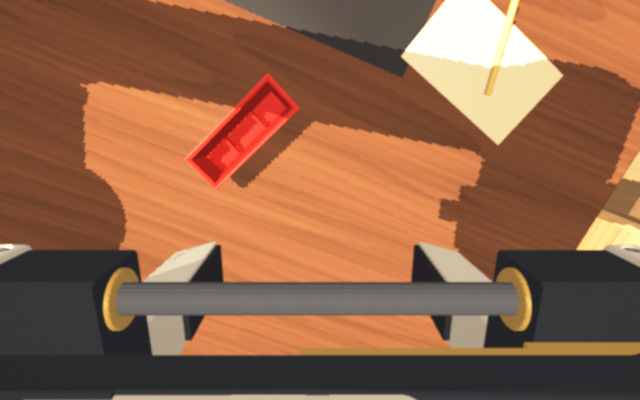

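The top view shows the stack around (395,184), the cradle around (233,198) with its stop at (197,192), the pot at (314,187), and a small decoy red tray at (432,287). I'll zoom in to measure.

Run:
```python
import cv2
t=cv2.imread("pics/top0.png")
cv2.imwrite("pics/tc1.png",cv2.resize(t[155:225,170:300],None,fx=6,fy=6,interpolation=cv2.INTER_CUBIC))
cv2.imwrite("pics/tc2.png",cv2.resize(t[125:235,340:450],None,fx=5,fy=5,interpolation=cv2.INTER_CUBIC))
s=cv2.imread("pics/scene0.png")
cv2.imwrite("pics/sc1.png",cv2.resize(s[160:290,190:450],None,fx=3,fy=3,interpolation=cv2.INTER_CUBIC))
```

```text
(no output)
```

View pics/tc1.png

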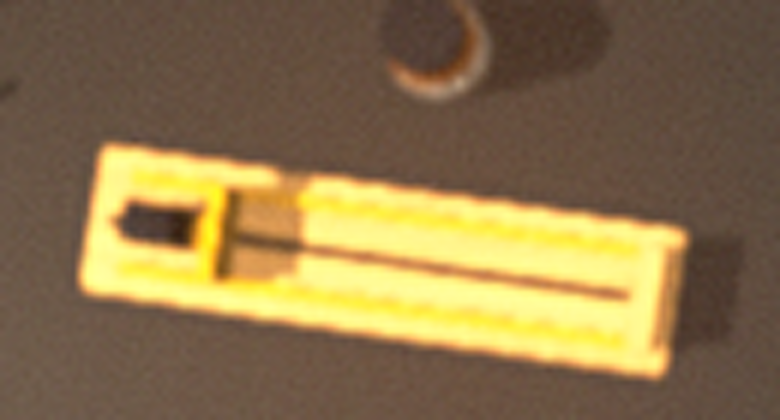

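View pics/tc2.png

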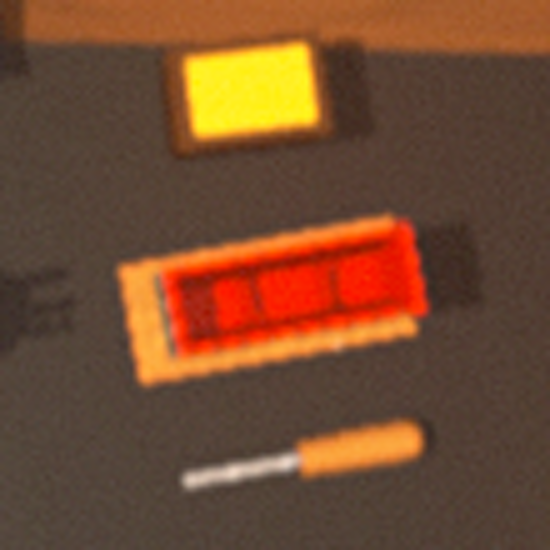

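View pics/sc1.png

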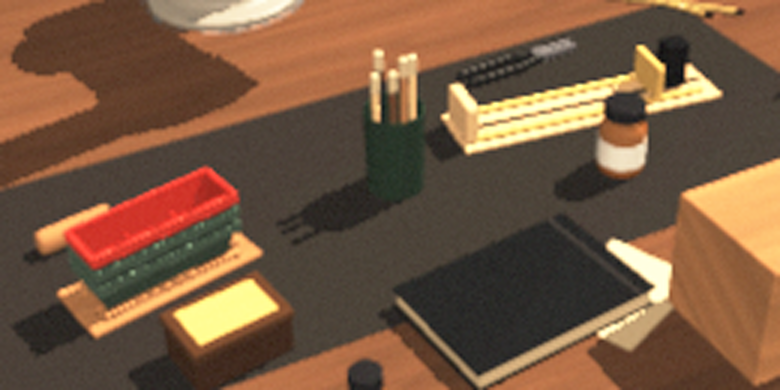

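```bash
cat > h.py <<'E'
import numpy as np, cv2
from plant import bot,capture,camera_params
def ray(p,uv,z):
    R=cv2.Rodrigues(p["rvec"])[0]; t=p["tvec"]
    uv=np.atleast_2d(np.array(uv,float))
    d=np.c_[(uv[:,0]-p["cx"])/p["fx"],(uv[:,1]-p["cy"])/p["fy"],np.ones(len(uv))]@R
    c=-R.T@t
    return c+d*((z-c[2])/d[:,2])[:,None]
def proj(p,X):
    return cv2.projectPoints(np.atleast_2d(np.array(X,float)),p["rvec"],p["tvec"],np.array([[p["fx"],0,p["cx"]],[0,p["fy"],p["cy"]],[0,0,1.]]),None)[0][:,0]
E
python3 - <<'E'
from h import *
np.set_printoptions(precision=1,suppress=True)
p=camera_params("top")
o=lambda l:np.array(l)/6+[170,155]-.42
print("cradle L",ray(p,o([(103,145),(82,292)]),6))
print("cradle R",ray(p,o([(662,378),(688,232)]),6),ray(p,o([(662,378),(688,232)]),52))
print("grip top",ray(p,o([(158,224)]),68), "plate top",ray(p,o([(222,190),(205,280)]),50))
o=lambda l:np.array(l)/5+[340,125]-.4
P=ray(p,o([(162,278),(405,222),(428,310),(172,355)]),82); print("red rim",P,P.mean(0))
print("stand",ray(p,o([(120,265),(145,383)]),12))
print("pot",ray(p,[(314,187)],100),"ink",ray(p,[(242,161)],85))
E
```

```text
cradle L [[547.5 429.5   6. ]
 [464.4 438.1   6. ]]
cradle R [[423.4 111.8   6. ]
 [505.9  99.3   6. ]] [[423.4 108.5  52. ]
 [503.1  96.5  52. ]]
grip top [[499.9 379.1  68. ]] plate top [[520.3 350.4  50. ]
 [471.1 357.8  50. ]]
red rim [[ 549.6 -185.2   82. ]
 [ 589.4 -341.3   82. ]
 [ 533.  -356.6   82. ]
 [ 500.3 -192.3   82. ]] [ 543.  -268.8   82. ]
stand [[ 564.8 -168.1   12. ]
 [ 485.2 -186.3   12. ]]
pot [[522.    0.4 100. ]] ink [[601.  231.6  85. ]]
```

```bash
python3 -m jog '{"xyz":[[0.8,0.55,0.2],[0.8,0.55,0.2],[0.8,0.55,0.2],[0.8,0.55,0.2],[0.8,0.55,0.2],[0.8,0.55,0.2],[0.8,0.55,0.2],[0.8,0.55,0.2],[0.8,0.55,0.2],[0.8,0.55,0.2]],"angular":[[0,0,0.67],[0,0,0.67],[0,0,0.67],[0,0,0.67],[0,0,0.67],[0,0,0.67],[0,0,0.67],[0,0,0.67],[0,0,0.67],[0,0,0.67]]}' -1
```

```text
time: 1.15
tool_pos: [356.7, -372.1, 227.5]
tcp_rot: [-3.139, 0.009, -0.468]
contact_force: [0.3, -0.7, 0.5]
grip_width: 91.8
```

```bash
python3 -m jog '{"xyz":[[0.8,0.5,0],[0.8,0.5,0],[0.8,0.5,0],[0.8,0.5,0],[0.8,0.5,0],[0.8,0.5,0],[0.8,0.5,0],[0.8,0.5,0],[0.8,0.5,0],[0.8,0.5,0]],"angular":[[0,0,0.66],[0,0,0.66],[0,0,0.66],[0,0,0.66],[0,0,0.66],[0,0,0.66],[0,0,0.66],[0,0,0.66],[0,0,0.66],[0,0,0.66]]}'
python3 - <<'E'
from h import *
print(bot.get_obs()["tool_pos"],bot.get_obs()["tcp_rot"])
p=camera_params("wrist");R=cv2.Rodrigues(p["rvec"])[0];print(-R.T@p["tvec"],R[2],p)
cv2.imwrite("pics/w1.png",capture("wrist")[:,:,::-1])
E
```

```text
time: 2.15
tool_pos: [522.1, -266.0, 225.0]
tcp_rot: [-3.136, 0.014, 0.254]
contact_force: [0.2, -0.2, 0.5]
grip_width: 92.1
[ 522.1074183  -266.01493467  224.96873923] [-3.1357284   0.01351911  0.25377098]
[ 507.04385007 -196.21608923  419.88338247] [ 0.05401299 -0.25844273 -0.9645154 ] {'fx': 355.9590299159327, 'fy': 355.9590299159327, 'cx': 316.9005096533926, 'cy': 206.2545316857994, 'rvec': array([-2.85170751, -0.36574148, -0.03029044]), 'tvec': array([-436.19231281, -418.06436633,  326.88641191])}
```

View pics/w1.png

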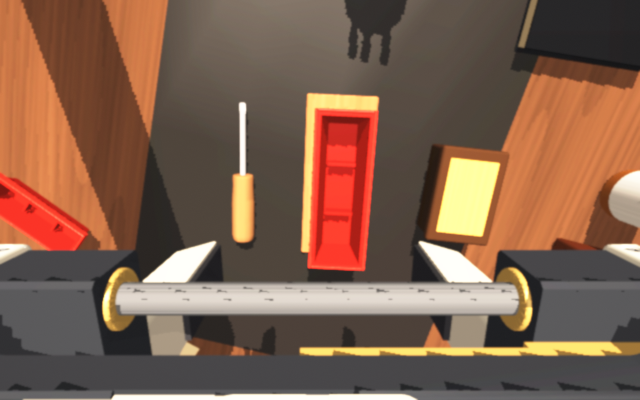

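The wrist view shows the whole red rim, with corners near (316,109), (377,111), (364,269) and (308,268). I'll measure them with a fitted mask.

Run:
```python
from h import *
np.set_printoptions(precision=2,suppress=True)
p=camera_params("wrist");im=cv2.imread("pics/w1.png")
hsv=cv2.cvtColor(im,cv2.COLOR_BGR2HSV)
m=(((hsv[...,0]<5)|(hsv[...,0]>175))&(hsv[...,1]>170)&(hsv[...,2]>90)).astype(np.uint8)
m[:, :280]=0;m[:,400:]=0;m[285:]=0
c=max(cv2.findContours(m,0,2)[0],key=cv2.contourArea)
q=cv2.approxPolyDP(cv2.convexHull(c),6,True)[:,0]
print(q)
P=ray(p,q,82);print(P,P.mean(0))
r=cv2.minAreaRect(ray(p,c[:,0],82)[:,:2].astype(np.float32));print(r)
b=cv2.boxPoints(r);print(b)
# wood stand corners
print(ray(p,[(308,94),(378,97)],12))
```

```text
[[317 110]
 [378 111]
 [364 270]
 [307 266]]
[[ 505.04 -196.34   82.  ]
 [ 559.21 -182.91   82.  ]
 [ 592.72 -338.02   82.  ]
 [ 534.79 -349.03   82.  ]] [ 547.94 -266.58   82.  ]
((547.3737182617188, -267.3465270996094), (59.73445510864258, 159.972900390625), 12.273579597473145)
[[ 501.19 -195.54]
 [ 535.19 -351.85]
 [ 593.56 -339.16]
 [ 559.55 -182.84]]
[[ 490.48 -182.86   12.  ]
 [ 565.29 -166.34   12.  ]]
```

```bash
python3 -m jog '{"xyz":[[0.64,-0.03,-0.8],[0.63,-0.03,-0.8],[0,0,-0.9],[0,0,-0.9],[0,0,-0.8],[0,0,-0.8],[0,0,-0.5],[0,0,0]],"angular":[[-0.02,-0.14,-0.38],[0,0,0],[0,0,0],[0,0,0],[0,0,0],[0,0,0],[0,0,0],[0,0,0]]}'
python3 - <<'E'
from h import *
p=camera_params("wrist")
im=capture("wrist")[:,:,::-1].copy();cv2.imwrite("pics/w2.png",im)
E
```

```text
time: 3.0
tool_pos: [549.0, -264.6, 108.4]
tcp_rot: [-3.138, 0.001, 0.215]
contact_force: [-0.5, -0.1, 0.1]
grip_width: 91.7
```

View pics/w2.png

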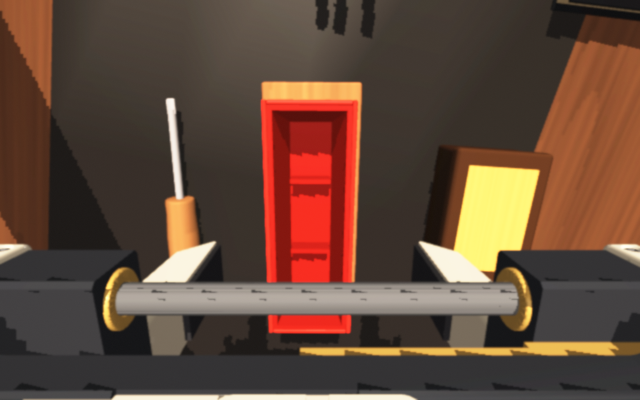

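Run:
```python
from h import *
np.set_printoptions(precision=2,suppress=True)
p=camera_params("wrist")
P=ray(p,[(262,100.5),(357.5,100.5),(351.5,333),(267.5,333)],82);print(P,P.mean(0))
for a,b in((0,1),(1,2),(2,3),(3,0)):print(np.linalg.norm(P[a]-P[b]))
print((P[0]+P[1]-P[2]-P[3])/2)
o=bot.get_obs();print(o["tool_pos"],o["tcp_rot"])
Q=P.mean(0)[:2]-o["tool_pos"][:2];y=o["tcp_rot"][2];print("offset along tool x",Q@[np.cos(y),np.sin(y)], "long", Q@[-np.sin(y),np.cos(y)])
# tip projection
y_=y; ex=np.array([np.cos(y),np.sin(y),0]);print(proj(p,[o["tool_pos"]+46*ex,o["tool_pos"]-46*ex]))
```

```text
[[ 501.51 -197.4    82.  ]
 [ 557.29 -185.27   82.  ]
 [ 591.87 -341.53   82.  ]
 [ 532.94 -354.32   82.  ]] [ 545.9  -269.63   82.  ]
57.08759614561675
160.040532021991
60.30240433745355
160.03392689330587
[-33.   156.59   0.  ]
[ 549.36 -264.9   109.25] [-3.14 -0.    0.21]
offset along tool x -4.381781512416649 long -3.883739237889927
[[395.37 236.18]
 [237.06 236.28]]
```

```bash
python3 -m jog '{"xyz":[[-0.17,-0.23,0],[0,0,-0.6],[0,0,-0.6],[0,0,-0.4],[0,0,-0.15],[0,0,0]],"angular":[[0,0,-0.05],[0,0,0],[0,0,0],[0,0,0],[0,0,0],[0,0,0]]}'
python3 - <<'E'
from h import *
cv2.imwrite("pics/w3.png",capture("wrist")[:,:,::-1]);print(bot.get_obs())
E
```

```text
time: 3.65
tool_pos: [546.4, -270.9, 73.5]
tcp_rot: [3.141, -0.003, 0.208]
contact_force: [-0.5, 0.0, -0.3]
grip_width: 91.7
{'time': 3.7, 'joint_positions': array([-0.58671302,  0.60064127,  1.43670475,  0.00178128,  1.1017444 ,
       -0.79561152]), 'dq': array([-2.35261184e-05, -1.11590385e-02, -1.06199892e-02, -3.21973606e-04,
        5.35711826e-03,  1.33179730e-03]), 'tau': array([-2.63435411e-02, -5.39211774e+01, -2.23992223e+01,  3.35191819e-02,
        1.22791485e-02,  4.87621091e-04]), 'tool_pos': array([ 546.5079007 , -270.9025629 ,   73.74483762]), 'tcp_rot': array([ 3.14091918e+00, -2.88710788e-03,  2.08096240e-01]), 'contact_force': array([-0.60929074, -0.62644892,  0.20482133]), 'moment': array([ 0.06686831, -0.09277001,  0.03793166]), 'grip_width': 92.06144120888854}
```

View pics/w3.png

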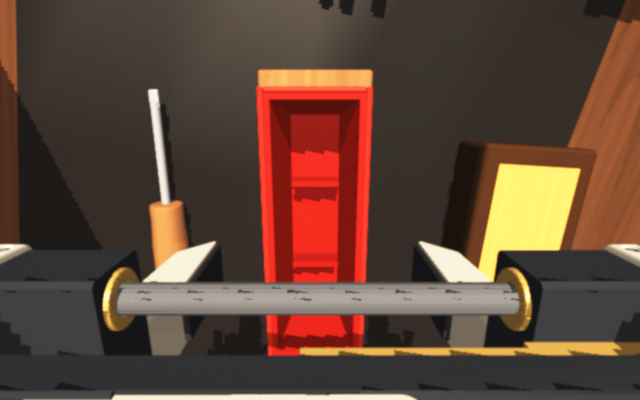

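```bash
python3 -m jog '{"xyz":[[0,0,-0.15],[0,0,0]],"angular":[[0,0,0],[0,0,0]]}'; python3 -m jog '{"xyz":[[0,0,0],[0,0,0],[0,0,0],[0,0,0],[0,0,0],[0,0,0]],"angular":[[0,0,0],[0,0,0],[0,0,0],[0,0,0],[0,0,0],[0,0,0]]}' 1
```

```text
time: 3.9
tool_pos: [546.9, -271.0, 71.0]
tcp_rot: [3.14, -0.004, 0.208]
contact_force: [-0.5, 0.2, 0.5]
grip_width: 91.4
time: 4.5
tool_pos: [547.5, -271.3, 72.0]
tcp_rot: [3.139, -0.005, 0.208]
contact_force: [-0.9, -0.7, -0.8]
grip_width: 48.4
```

Run:
```python
from h import *
cv2.imwrite("pics/w4.png",capture("wrist")[:,:,::-1]);cv2.imwrite("pics/s4.png",cv2.resize(capture("scene")[140:290,150:400,::-1],None,fx=3,fy=3));print(bot.get_obs()["grip_width"])
```

```text
40.200396680616265
```

View pics/w4.png

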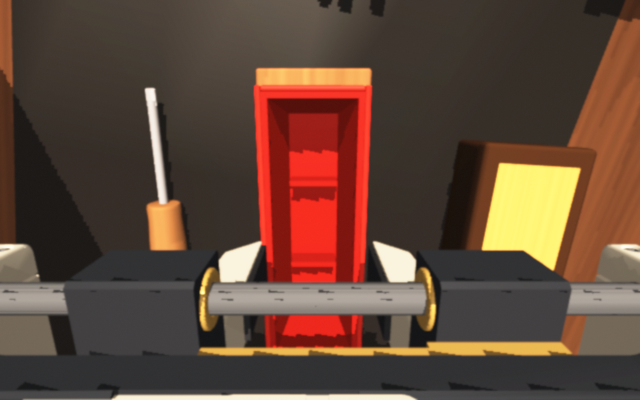

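View pics/s4.png

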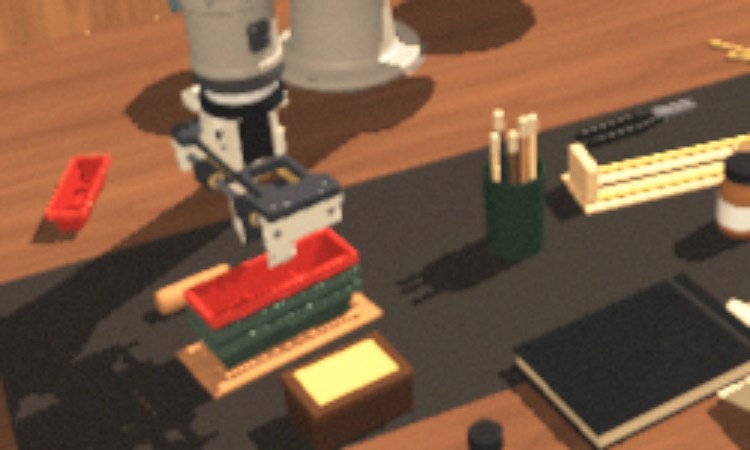

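Run:
```python
from h import *
np.set_printoptions(precision=1,suppress=True)
o=bot.get_obs();t=o["tool_pos"];print(o)
y=.208;ex=np.array([np.cos(y),np.sin(y),0]);ey=np.array([-np.sin(y),np.cos(y),0])
p=camera_params("scene")
im=capture("scene")[:,:,::-1].copy();
C=np.array([545.9,-269.6,82])
pts={"tip":[t+22*ex,t-22*ex],"rim":[C+a*29*ex+b*80*ey for a,b in((1,1),(1,-1),(-1,-1),(-1,1))]}
S=6;x0,y0=195,170
big=cv2.resize(im[y0:y0+95,x0:x0+125],None,fx=S,fy=S,interpolation=cv2.INTER_CUBIC)
for k,c in(("tip",(255,255,0)),("rim",(255,255,255))):
    for q in proj(p,pts[k]): cv2.circle(big,tuple(int(v) for v in (q-[x0,y0]+.5)*S),4,c,1)
cv2.imwrite("pics/s5.png",big)
cv2.imwrite("pics/w5.png",capture("wrist")[:,:,::-1])
```

```text
{'time': 4.6, 'joint_positions': array([-0.6,  0.6,  1.4,  0. ,  1.1, -0.8]), 'dq': array([ 0.,  0.,  0.,  0., -0., -0.]), 'tau': array([  0. , -53.7, -22.2,   0. ,   0.1,   0. ]), 'tool_pos': array([ 547.5, -271.3,   71.9]), 'tcp_rot': array([ 3.1, -0. ,  0.2]), 'contact_force': array([ 0.7,  0.1, -0.5]), 'moment': array([ 0. , -0.1, -0. ]), 'grip_width': 40.200396680616265}
```

View pics/s5.png

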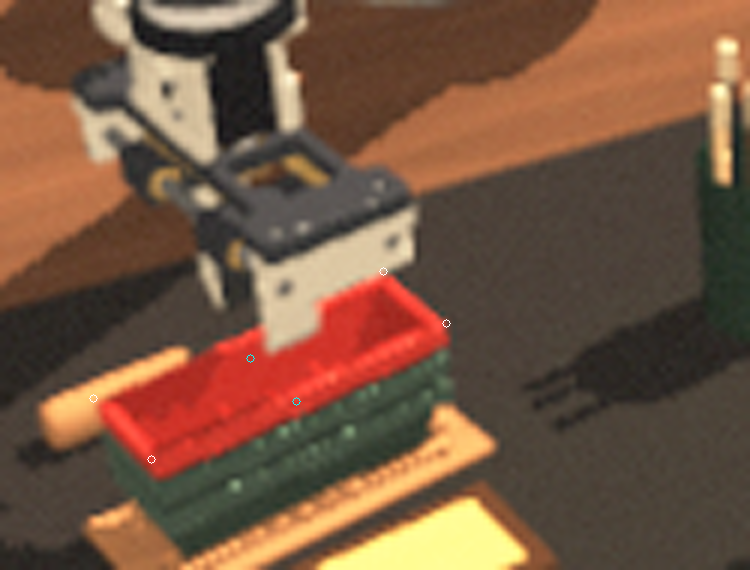

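View pics/w5.png

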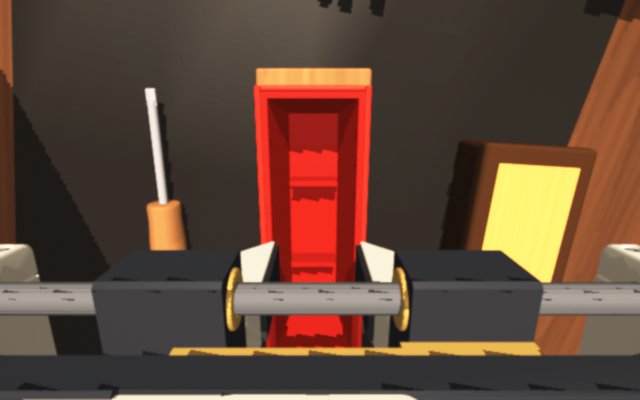

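The fingers closed to 40 mm over the tray without touching it, so they're above the rim. Something about the heights disagrees, so I'll triangulate the rim and the fingertips from the fixed cameras.

Run:
```python
from h import *
s=cv2.imread("pics/scene0.png")
cv2.imwrite("pics/sc2.png",cv2.resize(s[210:275,200:300],None,fx=8,fy=8,interpolation=cv2.INTER_CUBIC))
t=capture("top")[:,:,::-1]; cv2.imwrite("pics/top5.png",t)
cv2.imwrite("pics/tc5.png",cv2.resize(t[150:225,340:450],None,fx=7,fy=7,interpolation=cv2.INTER_CUBIC))
```

```text
(no output)
```

View pics/sc2.png

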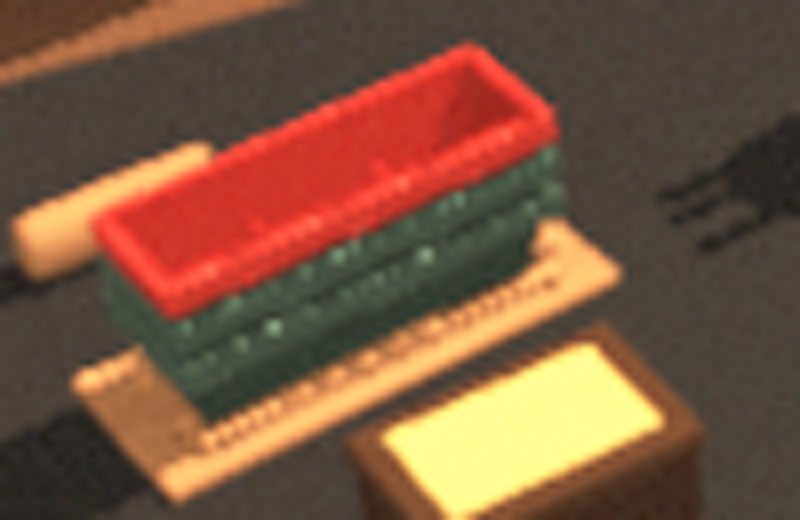

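View pics/tc5.png

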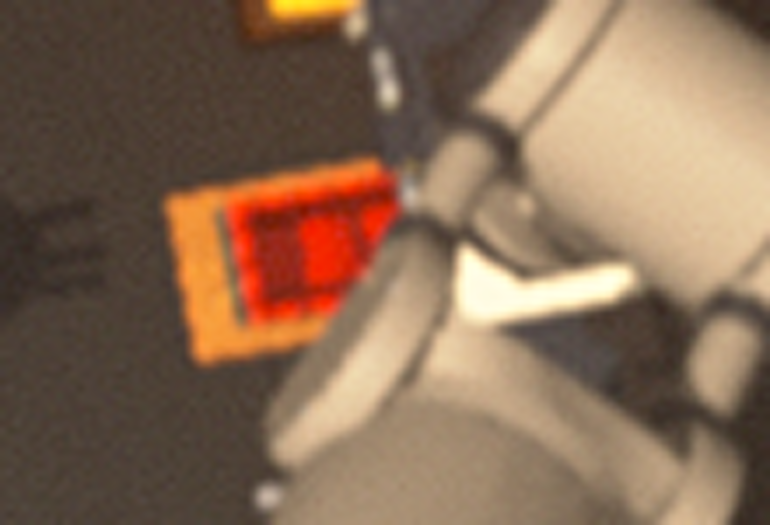

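Run:
```python
from h import *
from scipy.optimize import least_squares
np.set_printoptions(precision=2,suppress=True)
ps=camera_params("scene");pt=camera_params("top")
o=lambda l:(np.array(l,float)+.5)/8-.5+[200,210]
S=o([(468,45),(556,110),(168,290),(94,222)])   # scene: -x+y, +x+y, +x-y, -x-y
T=(np.array([(172,355),(162,278),(405,222),(428,310)],float)+.5)/5-.5+[340,125]  # -x+y,+x+y,+x-y,-x-y
def C(v):
    x,y,z,a=v;ex=np.array([np.cos(a),np.sin(a),0]);ey=np.array([-np.sin(a),np.cos(a),0])
    return [np.array([x,y,z])+i*29*ex+j*80*ey for i,j in((-1,1),(1,1),(1,-1),(-1,-1))]
for w in((1,1),(1,0),(0,1)):
    r=least_squares(lambda v:np.r_[w[0]*(proj(ps,C(v))-S).ravel(),w[1]*(proj(pt,C(v))-T).ravel()],[545,-269,82,.2])
    print(w,r.x,r.fun)
# w1 stand corners scene z=12ish
print(ray(ps,o([(78,380),(180,497),(622,272)]),12))
# fingertip in s5
q=(np.array([(268,352),(318,332)],float)+.5)/6-.5+[195,170]
for z in (72,82,92,102):print(z,ray(ps,q,z))
print(proj(ps,[[546,-270,72],[546,-270,82]]))
```

```text
(1, 1) [ 543.65 -268.63   79.      0.23] [ 0.12 -0.28 -0.23  0.18 -0.16  0.65 -0.79 -0.76  1.33  0.97 -0.46 -1.28
 -0.64 -0.04 -1.36 -0.06]
(1, 0) [ 535.35 -266.1    72.27    0.23] [ 0.09 -0.15 -0.26  0.21  0.4   0.6  -0.25 -0.68  0.    0.   -0.    0.
 -0.    0.   -0.    0.  ]
(0, 1) [ 541.29 -264.55  100.45    0.22] [ 0.   -0.    0.   -0.   -0.   -0.   -0.   -0.    1.14  1.2  -0.62 -1.39
  0.11 -0.06 -0.64  0.25]
[[ 537.55 -368.79   12.  ]
 [ 615.44 -352.73   12.  ]
 [ 573.88 -170.76   12.  ]]
72 [[ 525.35 -266.7    72.  ]
 [ 521.38 -239.74   72.  ]]
82 [[ 538.65 -269.61   82.  ]
 [ 534.73 -243.     82.  ]]
92 [[ 551.95 -272.51   92.  ]
 [ 548.09 -246.27   92.  ]]
102 [[ 565.26 -275.42  102.  ]
 [ 561.44 -249.53  102.  ]]
[[240.33 232.39]
 [239.89 229.65]]
```

Run:
```python
from h import *
ps=camera_params("scene");s=cv2.imread("pics/scene0.png")
x0,y0=75,75
b=cv2.resize(s[y0:y0+100,x0:x0+100],None,fx=6,fy=6,interpolation=cv2.INTER_CUBIC)
t=np.array([194.1,-487.3,189.6]);y=-1.192;ex=np.array([np.cos(y),np.sin(y),0])
for X in [t,t+46*ex,t-46*ex,t+[0,0,66],t+46*ex+[0,0,40],t-46*ex+[0,0,40]]:
    q=proj(ps,X)[0];print(q);cv2.circle(b,tuple(int(v) for v in (q-[x0,y0]+.5)*6),4,(255,0,255),2)
cv2.imwrite("pics/g0.png",b)
```

```text
[136.28299269 163.12094248]
[122.53868989 168.58962782]
[149.45998307 157.87798362]
[130.78354207 144.38407153]
[118.93806142 157.20145031]
[146.44404635 146.79488412]
```

View pics/g0.png

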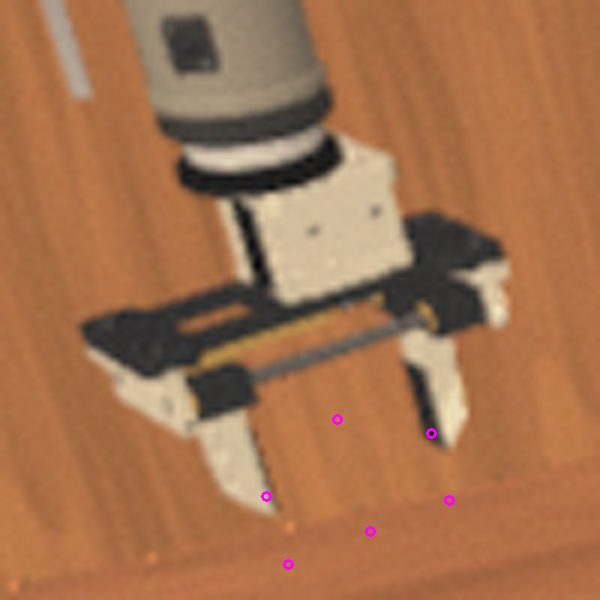

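In both the start and current scene views the real fingertips are about 31 mm above the reported TCP. The wrist camera's rim measurement is consistent: 58 x 160 mm at z = 82. I'll calibrate the tip height by touching the bare mat lightly with the fingers shut, in the free spot between the stand and the pot.

```bash
python3 -m jog '{"xyz":[[0,0,0.8],[0,0,0.6],[-0.25,1,0],[-0.25,1,0],[-0.25,1,0],[-0.25,1,0],[-0.25,1,0],[-0.25,1,0],[-0.25,1,0],[-0.25,1,0]],"angular":[[0,0,0],[0,0,0],[0,0,0],[0,0,0],[0,0,0],[0,0,0],[0,0,0],[0,0,0],[0,0,0],[0,0,0]]}' 1
python3 -m jog '{"xyz":[[0,0.4,-1],[0,0,-1],[0,0,-1],[0,0,0]],"angular":[[0,0,0],[0,0,0],[0,0,0],[0,0,0]]}'
python3 - <<'E'
from h import *
x0,y0=210,130
b=cv2.resize(capture("scene")[y0:y0+100,x0:x0+120,::-1],None,fx=6,fy=6,interpolation=cv2.INTER_CUBIC)
t=bot.get_obs()["tool_pos"];print(t)
for k in(0,31):
    q=proj(camera_params("scene"),t+[0,0,k])[0];cv2.circle(b,tuple(int(v) for v in (q-[x0,y0]+.5)*6),4,(255,0,255),1)
cv2.imwrite("pics/s6.png",b)
E
```

```text
time: 5.75
tool_pos: [506.9, -109.0, 103.6]
tcp_rot: [3.136, -0.009, 0.204]
contact_force: [0.6, 0.1, -0.5]
grip_width: 0.5
time: 6.15
tool_pos: [507.5, -97.8, 44.8]
tcp_rot: [3.134, -0.013, 0.208]
contact_force: [-0.3, 0.1, 0.1]
grip_width: 0.5
[508.51637897 -98.25900999  46.14527768]
```

View pics/s6.png

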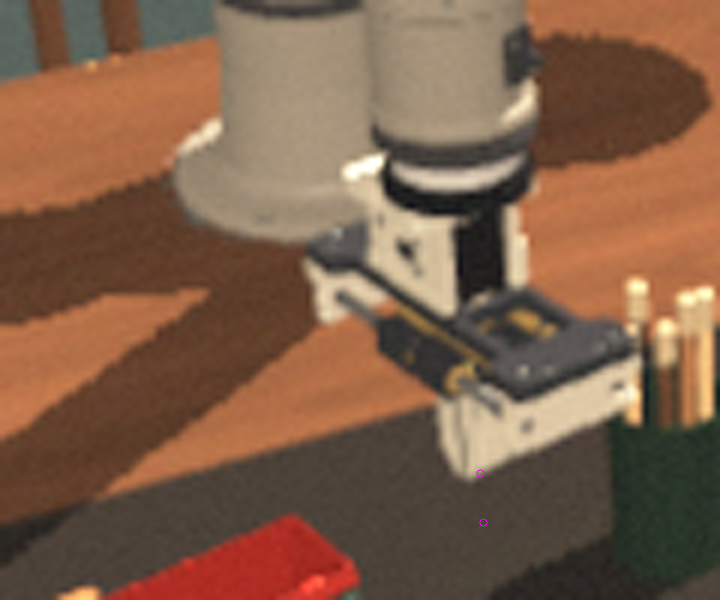

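```bash
python3 -m jog '{"xyz":[[0,0,-1],[0,0,-1],[0,0,-0.5],[0,0,0]],"angular":[[0.06,0.12,0],[0,0,0],[0,0,0],[0,0,0]]}'
for i in 1; do python3 -m jog '{"xyz":[[0,0,-0.2],[0,0,-0.2],[0,0,0]],"angular":[[0,0,0],[0,0,0],[0,0,0]]}'; done
```

```text
time: 6.6
tool_pos: [512.6, -100.0, -0.0]
tcp_rot: [3.136, -0.012, 0.207]
contact_force: [-0.3, 0.4, -1.2]
grip_width: 0.5
time: 6.9
tool_pos: [514.3, -100.8, -5.9]
tcp_rot: [3.134, -0.015, 0.207]
contact_force: [-0.6, -0.8, 0.1]
grip_width: 0.2
```

```bash
python3 -m jog '{"xyz":[[0,0,-0.4],[0,0,-0.2],[0,0,0]],"angular":[[0.06,0.14,0],[0,0,0],[0,0,0]]}'
python3 -m jog '{"xyz":[[0,0,-0.12],[0,0,0]],"angular":[[0,0,0],[0,0,0]]}'
python3 -m jog '{"xyz":[[0,0,-0.1],[0,0,0]],"angular":[[0,0,0],[0,0,0]]}'
```

```text
time: 7.2
tool_pos: [514.9, -101.0, -18.1]
tcp_rot: [-3.14, -0.002, 0.207]
contact_force: [0.2, 0.2, -0.2]
grip_width: 0.4
time: 7.4
tool_pos: [514.8, -100.9, -20.9]
tcp_rot: [-3.14, -0.002, 0.207]
contact_force: [-0.0, 1.1, -0.0]
grip_width: 0.5
time: 7.6
tool_pos: [514.8, -100.9, -23.0]
tcp_rot: [-3.14, -0.002, 0.207]
contact_force: [-0.2, -0.1, -0.1]
grip_width: 0.2
```

```bash
python3 -m jog '{"xyz":[[0,0,-0.1],[0,0,0]],"angular":[[0,0,0],[0,0,0]]}'
python3 -m jog '{"xyz":[[0,0,-0.08],[0,0,0]],"angular":[[0,0,0],[0,0,0]]}'
python3 - <<'E'
from h import *
print(bot.get_obs()["contact_force"])
x0,y0=210,130
b=cv2.resize(capture("scene")[y0:y0+100,x0:x0+120,::-1],None,fx=6,fy=6,interpolation=cv2.INTER_CUBIC)
cv2.imwrite("pics/s7.png",b)
E
```

```text
time: 7.8
tool_pos: [514.9, -100.9, -25.1]
tcp_rot: [-3.14, -0.002, 0.207]
contact_force: [-1.0, -0.3, -0.4]
grip_width: 0.3
time: 8.0
tool_pos: [514.9, -100.9, -26.7]
tcp_rot: [-3.14, -0.002, 0.207]
contact_force: [0.5, 0.2, 0.1]
grip_width: 0.1
[0.53458933 0.23952059 0.10684578]
```

View pics/s7.png

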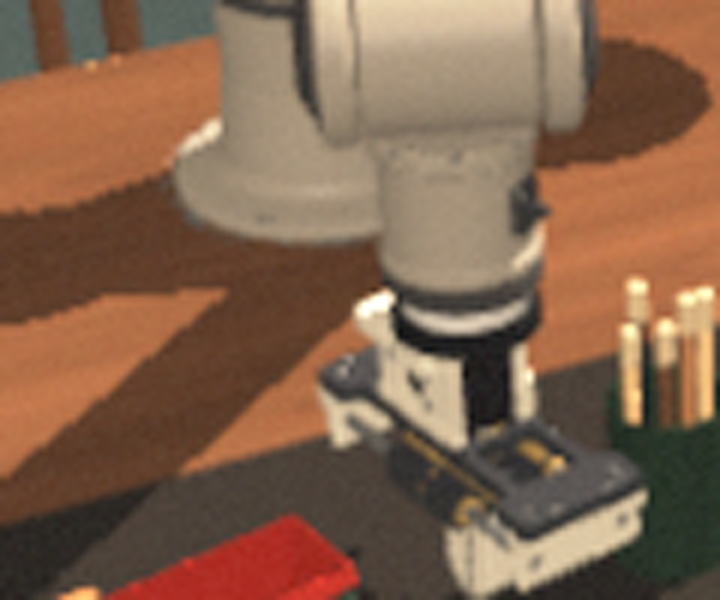

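```bash
python3 -m jog '{"xyz":[[0,0,-0.08],[0,0,0]],"angular":[[0,0,0],[0,0,0]]}'
python3 -m jog '{"xyz":[[0,0,-0.08],[0,0,0]],"angular":[[0,0,0],[0,0,0]]}'
python3 -m jog '{"xyz":[[0,0,-0.08],[0,0,0]],"angular":[[0,0,0],[0,0,0]]}'
python3 - <<'E'
from h import *
x0,y0=210,170
b=cv2.resize(capture("scene")[y0:y0+100,x0:x0+120,::-1],None,fx=6,fy=6,interpolation=cv2.INTER_CUBIC)
t=bot.get_obs()["tool_pos"]
for k in(0,31):
    q=proj(camera_params("scene"),t+[0,0,k])[0];cv2.circle(b,tuple(int(v) for v in (q-[x0,y0]+.5)*6),4,(255,0,255),1)
cv2.imwrite("pics/s8.png",b)
E
```

```text
time: 8.25
tool_pos: [515.1, -101.0, -28.3]
tcp_rot: [-3.14, -0.003, 0.207]
contact_force: [0.2, 0.2, -0.4]
grip_width: -0.0
time: 8.45
tool_pos: [515.1, -101.0, -30.0]
tcp_rot: [-3.14, -0.003, 0.207]
contact_force: [-0.4, 0.0, -0.3]
grip_width: 0.4
time: 8.65
tool_pos: [515.1, -101.0, -31.8]
tcp_rot: [-3.14, -0.003, 0.207]
contact_force: [-0.6, 0.2, -0.8]
grip_width: 0.2
```

View pics/s8.png

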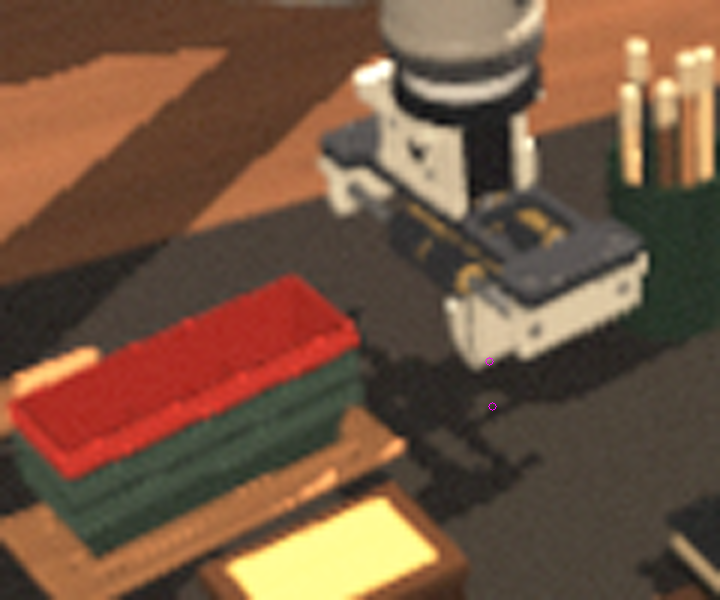

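```bash
python3 -m jog '{"xyz":[[0,0,-0.08],[0,0,0]],"angular":[[0,0,0],[0,0,0]]}'
python3 -m jog '{"xyz":[[0,0,-0.08],[0,0,0]],"angular":[[0,0,0],[0,0,0]]}'
```

```text
time: 8.9
tool_pos: [515.2, -101.1, -33.4]
tcp_rot: [-3.14, -0.003, 0.207]
contact_force: [-0.1, -0.3, 0.5]
grip_width: 0.4
time: 9.1
tool_pos: [515.2, -101.0, -35.1]
tcp_rot: [-3.14, -0.003, 0.207]
contact_force: [0.2, -1.0, -1.4]
grip_width: 0.7
```

```bash
python3 -m jog '{"xyz":[[0,0,-0.08],[0,0,0]],"angular":[[0,0,0],[0,0,0]]}'
```

```text
time: 9.3
tool_pos: [515.6, -101.2, -36.0]
tcp_rot: [-3.141, -0.004, 0.207]
contact_force: [0.2, -0.2, 0.1]
grip_width: 0.1
```

```bash
python3 -m jog '{"xyz":[[0,0,-0.08],[0,0,0]],"angular":[[0,0,0],[0,0,0]]}'; python3 -c "
from plant import bot;o=bot.get_obs();print(o['contact_force'],o['tau'],o['moment'])"
```

```text
time: 9.5
tool_pos: [516.0, -101.3, -35.8]
tcp_rot: [-3.141, -0.005, 0.207]
contact_force: [0.2, -0.4, -0.3]
grip_width: -0.1
[ 0.20442475 -0.39027855 -0.29133416] [ 8.35600309e-03 -4.85485017e+01 -1.54439825e+01  3.64076940e-02
  1.69625552e-01  3.06146728e-05] [-0.02811014 -0.11217572  0.04849471]
```

```bash
python3 -c "
from plant import bot;o=bot.get_obs();print(o['joint_positions'])"
python3 -m jog '{"xyz":[[0,0,0.15],[0,0,0]],"angular":[[0,0,0],[0,0,0]]}'; python3 -c "
from plant import bot;o=bot.get_obs();print(o['contact_force'],o['tau'],o['joint_positions'])"
```

```text
[-0.34147515  0.63119744  1.77570697  0.00405035  0.73060743 -0.55197844]
time: 9.7
tool_pos: [516.1, -101.3, -32.6]
tcp_rot: [-3.142, -0.005, 0.207]
contact_force: [-0.4, -0.4, 0.4]
grip_width: 0.2
[-0.40574852 -0.41181056  0.37372708] [ 3.65096459e-02 -4.81895256e+01 -1.54076976e+01  4.17254702e-02
  1.46247167e-01  1.93905630e-04] [-0.341489    0.62575145  1.77408886  0.00401864  0.73737651 -0.55191081]
```

```bash
python3 -m jog '{"xyz":[[0,0,-0.12]],"angular":[[0,0,0]]}'; python3 -m jog '{"xyz":[[0,0,-0.1]],"angular":[[0,0,0]]}'; python3 -m jog '{"xyz":[[0,0,-0.1]],"angular":[[0,0,0]]}'
```

```text
time: 9.8
tool_pos: [516.2, -101.4, -34.9]
tcp_rot: [3.141, -0.006, 0.207]
contact_force: [0.3, 0.8, 0.1]
grip_width: 0.4
time: 9.9
tool_pos: [516.3, -101.4, -36.3]
tcp_rot: [3.141, -0.006, 0.208]
contact_force: [-7.3, 2.0, 30.5]
grip_width: 0.3
time: 10.0
tool_pos: [516.3, -101.4, -36.4]
tcp_rot: [3.141, -0.006, 0.208]
contact_force: [-10.0, 2.3, 38.5]
grip_width: 0.6
```

Contact is at reported z ≈ -36, where a light press jumped to 30 N. So the real tip is the reported TCP plus 36 mm, and gripping 12 mm below the rim means TCP z ≈ 34. I'm going back to the stack with the gripper open.

```bash
python3 -m jog '{"xyz":[[0,0,0.5],[0,0,1],[0,0,1],[0,0,1],[0,0,1],[0,0,1],[0,0,1],[0.17,-0.95,0],[0.17,-0.95,0],[0.17,-0.95,0]],"angular":[[0,0.05,0],[0,0,0],[0,0,0],[0,0,0],[0,0,0],[0,0,0],[0,0,0],[0,0,0],[0,0,0],[0,0,0]]}' -1
python3 -m jog '{"xyz":[[0.17,-0.95,0],[0.17,-0.95,0],[0.17,-0.95,0],[0.17,-0.95,0],[0.17,-0.95,0],[0.17,-0.9,0],[0,0,0]],"angular":[[0,0,0],[0,0,0],[0,0,0],[0,0,0],[0,0,0],[0,0,0],[0,0,0]]}'
python3 - <<'E'
from h import *
o=bot.get_obs();print(o["tool_pos"],o["tcp_rot"])
cv2.imwrite("pics/w6.png",capture("wrist")[:,:,::-1])
E
```

```text
time: 11.0
tool_pos: [524.5, -157.0, 96.2]
tcp_rot: [-3.138, 0.004, 0.211]
contact_force: [0.4, 0.3, -0.6]
grip_width: 75.5
time: 11.7
tool_pos: [544.9, -280.4, 93.0]
tcp_rot: [-3.136, 0.007, 0.209]
contact_force: [-1.0, -0.6, 0.1]
grip_width: 91.5
[ 544.89651862 -280.35193741   93.01799883] [-3.13589178  0.00655082  0.20857634]
```

View pics/w6.png

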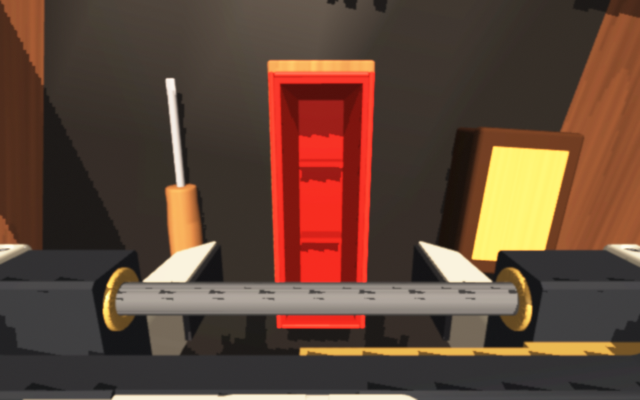

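Run:
```python
from h import *
np.set_printoptions(precision=2,suppress=True)
p=camera_params("wrist")
P=ray(p,[(268.5,72),(374.5,72.5),(365,328.5),(276.5,328.5)],82);c=P.mean(0);print(P,c)
for a,b in((0,1),(1,2),(2,3),(3,0)):print(np.linalg.norm(P[a]-P[b]))
d=(P[0]+P[1]-P[2]-P[3])/2;print(-np.arctan2(d[0],d[1]))
o=bot.get_obs();Q=c[:2]-o["tool_pos"][:2];y=o["tcp_rot"][2];print(Q,"tool x",Q@[np.cos(y),np.sin(y)], "long", Q@[-np.sin(y),np.cos(y)])
```

```text
[[ 500.32 -195.64   82.  ]
 [ 556.75 -183.99   82.  ]
 [ 590.15 -339.46   82.  ]
 [ 532.95 -351.83   82.  ]] [ 545.04 -267.73   82.  ]
57.62728826859317
159.0174270768293
58.51953280189601
159.56477408901247
0.20877880025861537
[ 0.5  11.31] tool x 2.8346611923423213 long 10.964218444729386
```

```bash
python3 -m jog '{"xyz":[[0.03,0.57,-0.3],[0,0,-0.9],[0,0,-0.8],[0,0,0]],"angular":[[-0.04,-0.07,0],[0,0,0],[0,0,0],[0,0,0]]}'
```

```text
time: 12.15
tool_pos: [544.3, -265.0, 51.2]
tcp_rot: [-3.138, 0.001, 0.209]
contact_force: [-0.4, 0.2, -0.3]
grip_width: 91.7
```

```bash
python3 -m jog '{"xyz":[[0.06,-0.18,-0.3],[0,0,-0.4],[0,0,-0.12],[0,0,0]],"angular":[[-0.03,0,0],[0,0,0],[0,0,0],[0,0,0]]}'
python3 - <<'E'
from h import *
x0,y0=195,170
cv2.imwrite("pics/s9.png",cv2.resize(capture("scene")[y0:y0+95,x0:x0+125,::-1],None,fx=6,fy=6,interpolation=cv2.INTER_CUBIC))
E
```

```text
time: 12.55
tool_pos: [546.4, -268.3, 35.1]
tcp_rot: [3.141, 0.001, 0.21]
contact_force: [-0.4, 0.0, -0.0]
grip_width: 92.0
```

View pics/s9.png

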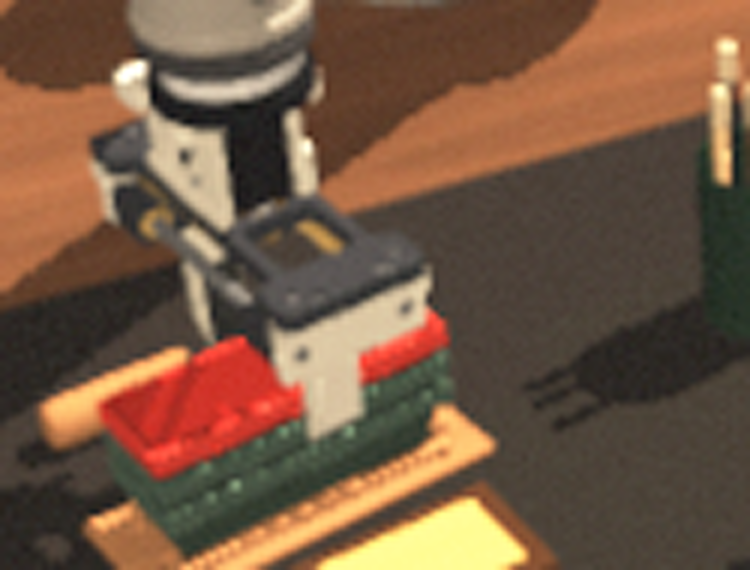

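```bash
python3 -m jog '{"xyz":[[0,0,-0.05],[0,0,0],[0,0,0],[0,0,0],[0,0,0],[0,0,0],[0,0,0]],"angular":[[0,0,0],[0,0,0],[0,0,0],[0,0,0],[0,0,0],[0,0,0],[0,0,0]]}' 1
python3 - <<'E'
from h import *
x0,y0=195,170
cv2.imwrite("pics/s10.png",cv2.resize(capture("scene")[y0:y0+95,x0:x0+125,::-1],None,fx=6,fy=6,interpolation=cv2.INTER_CUBIC))
E
```

```text
time: 13.3
tool_pos: [546.8, -268.9, 35.5]
tcp_rot: [3.139, -0.0, 0.21]
contact_force: [-0.9, -0.7, 0.2]
grip_width: 57.6
```

View pics/s10.png

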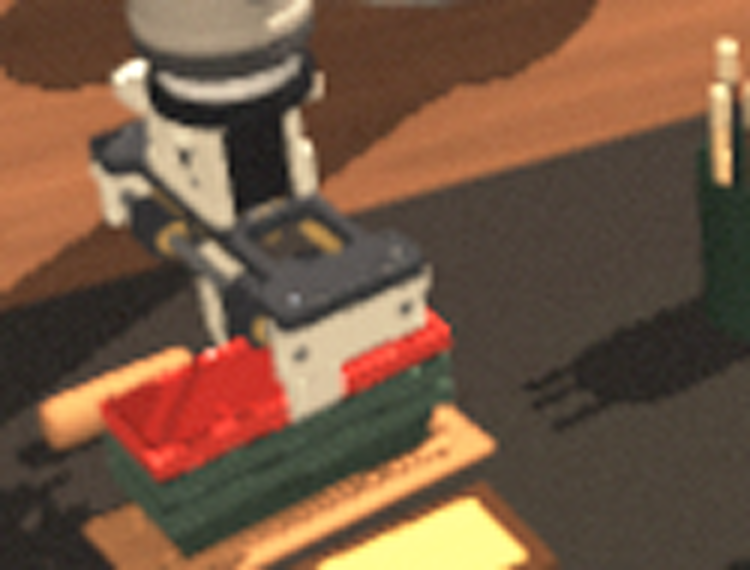

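Gripped at 57.6 mm, and the fingertip ends near the bottom of the red band. Lifting slowly straight up.

```bash
python3 -m jog '{"xyz":[[0,0,0.15],[0,0,0.25],[0,0,0.4],[0,0,0.5],[0,0,0.6],[0,0,0.6],[0,0,0.6],[0,0,0.6]],"angular":[[0,0,0],[0,0,0],[0,0,0],[0,0,0],[0,0,0],[0,0,0],[0,0,0],[0,0,0]]}'
python3 - <<'E'
from h import *
x0,y0=195,150
cv2.imwrite("pics/s11.png",cv2.resize(capture("scene")[y0:y0+110,x0:x0+125,::-1],None,fx=5,fy=5,interpolation=cv2.INTER_CUBIC))
E
```

```text
time: 14.15
tool_pos: [546.2, -268.3, 115.1]
tcp_rot: [3.141, 0.0, 0.21]
contact_force: [-0.2, 0.2, -0.9]
grip_width: 58.0
```

View pics/s11.png

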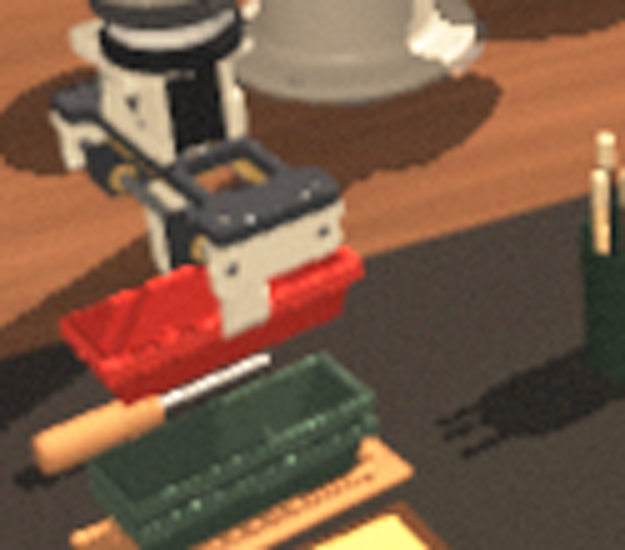

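Only the red tray came up, and both greens stayed. I'm raising it above the brush tips (165 mm) and carrying it across.

```bash
python3 -m jog '{"xyz":[[0,0,0.8],[0,0,0.9],[0,0,0.9],[0,0.2,0.9],[-0.1,0.5,0.8],[-0.12,0.8,0.5],[-0.14,0.9,0],[-0.14,0.9,0],[-0.14,0.9,0],[-0.14,0.9,0]],"angular":[[0,0,0],[0,0,0],[0,0,0],[0,0,0],[0,0,0],[0,0,0],[0,0,-0.2],[0,0,-0.2],[0,0,-0.2],[0,0,-0.2]]}'
```

```text
time: 15.2
tool_pos: [529.7, -162.6, 220.0]
tcp_rot: [3.137, -0.004, 0.121]
contact_force: [0.4, -0.0, -0.8]
grip_width: 57.7
```

```bash
python3 -m jog '{"xyz":[[-0.14,0.9,0],[-0.14,0.9,0],[-0.14,0.9,0],[-0.14,0.9,0],[-0.14,0.9,0],[-0.14,0.9,0],[-0.14,0.9,0],[-0.14,0.9,0],[-0.14,0.9,0],[-0.14,0.9,0]],"angular":[[0,0,-0.2],[0,0,-0.2],[0,0,-0.2],[0,0,-0.2],[0,0,-0.2],[0,0,-0.2],[0,0,-0.2],[0,0,-0.2],[0,0,-0.2],[0,0,-0.2]]}'
```

```text
time: 16.2
tool_pos: [494.4, 32.6, 219.7]
tcp_rot: [3.14, 0.001, -0.094]
contact_force: [1.4, 0.3, -2.3]
grip_width: 57.7
```

```bash
python3 -m jog '{"xyz":[[-0.1,0.9,0],[-0.1,0.9,0],[-0.1,0.9,0],[-0.1,0.9,0],[-0.1,0.9,0],[-0.1,0.9,0],[-0.1,0.9,0],[-0.1,0.8,0],[0,0,0],[0,0,0]],"angular":[[0,0,-0.1],[0,0,-0.1],[0,0,-0.1],[0,0,0],[0,0,0],[0,0,0],[0,0,0],[0,0,0],[0,0,0],[0,0,0]]}'
python3 - <<'E'
from h import *
np.set_printoptions(precision=2,suppress=True)
o=bot.get_obs();print(o["tool_pos"],o["tcp_rot"])
p=camera_params("wrist");b=capture("wrist")[:,:,::-1].copy()
cv2.imwrite("pics/w12.png",b)
a=-.125;ex=np.array([np.cos(a),np.sin(a),0]);ey=np.array([-np.sin(a),np.cos(a),0]);O=np.array([484.6,264.6,0])
for x,y,z in [(40,170,6),(-40,170,6),(40,-140,6),(-40,-140,6),(-28,105,50),(28,105,50)]:
    q=proj(p,O+x*ex+y*ey+[0,0,z])[0];cv2.circle(b,tuple(int(v) for v in q),3,(255,0,255),1)
cv2.imwrite("pics/w12b.png",b)
E
```

```text
time: 17.2
tool_pos: [469.1, 187.2, 219.4]
tcp_rot: [3.14, 0.005, -0.121]
contact_force: [0.2, -0.2, -0.9]
grip_width: 57.5
[469.09 187.22 219.44] [ 3.14  0.01 -0.12]
```

View pics/w12b.png

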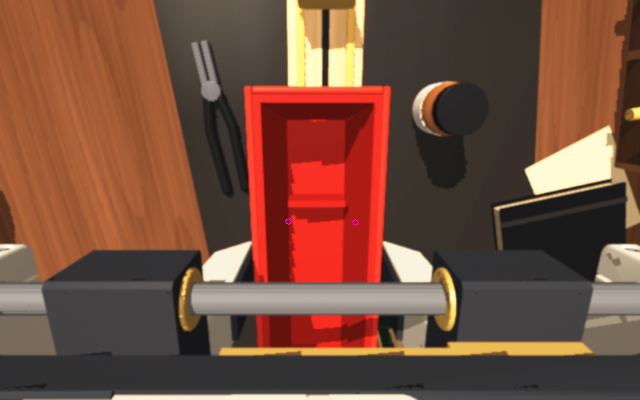

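Run:
```python
from h import *
np.set_printoptions(precision=2,suppress=True)
p=camera_params("wrist")
b=cv2.imread("pics/w12.png");cv2.imwrite("pics/w12c.png",cv2.resize(b[0:100,270:390],None,fx=6,fy=6,interpolation=cv2.INTER_CUBIC))
a=-.125;ey=np.array([-np.sin(a),np.cos(a)]);ex=np.array([np.cos(a),np.sin(a)]);O=np.array([484.6,264.6])
for q in[(327,12),(326,80),(288,20),(288,80),(364.5,20),(363,80)]:
    P=ray(p,[q],6)[0];d=P[:2]-O;print(q,P,"cradle",d@ex,d@ey)
```

```text
(327, 12) [499.03 351.3    6.  ] cradle 3.503367508909631 87.82526213215402
(326, 80) [490.42 285.56   6.  ] cradle 3.1623932083430213 21.526918447330445
(288, 20) [457.99 348.82   6.  ] cradle -36.90127129490142 80.24565964606785
(288, 80) [449.58 290.56   6.  ] cradle -37.984723261132125 21.39528608773025
(364.5, 20) [536.78 339.12   6.  ] cradle 42.48189005680852 80.44502592626021
(363, 80) [530.15 280.7    6.  ] cradle 43.18869000833166 21.654965230335264
```

View pics/w12c.png

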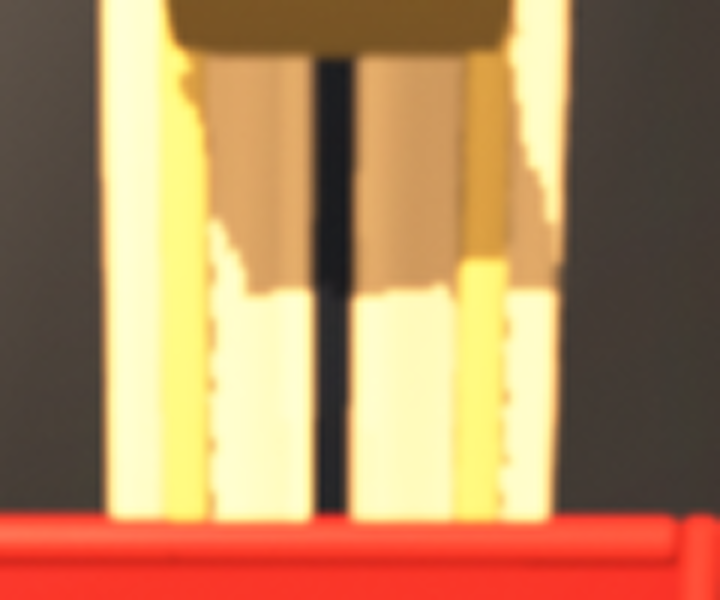

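The cradle's centreline in the wrist view is about 3 mm +x of the top-view estimate. I trust the wrist value, since it was right for the tray. Target for the tray centre is (481, 212.5), which is cradle y ≈ -52.

```bash
python3 -m jog '{"xyz":[[0.3,0.6,-0.5],[0.29,0.6,-0.9],[0,0,-0.9],[0,0,-0.9],[0,0,-0.9],[0,0,-0.9],[0,0,-0.9],[0,0,-0.9],[0,0,-0.5],[0,0,0]],"angular":[[0,-0.05,-0.06],[0,0,0],[0,0,0],[0,0,0],[0,0,0],[0,0,0],[0,0,0],[0,0,0],[0,0,0],[0,0,0]]}'
```

```text
time: 18.25
tool_pos: [483.4, 211.9, 62.2]
tcp_rot: [-3.141, -0.001, -0.139]
contact_force: [0.2, -1.0, -1.0]
grip_width: 57.8
```

```bash
python3 -m jog '{"xyz":[[-0.12,0.03,0],[0,0,0]],"angular":[[0,0,0.12],[0,0,0]]}'
python3 - <<'E'
from h import *
cv2.imwrite("pics/w13.png",capture("wrist")[:,:,::-1])
cv2.imwrite("pics/s13.png",cv2.resize(capture("scene")[120:240,300:460,::-1],None,fx=4.5,fy=4.5,interpolation=cv2.INTER_CUBIC))
o=bot.get_obs();print(o["tool_pos"],o["tcp_rot"])
p=camera_params("wrist")
a=-.127;ey=np.array([-np.sin(a),np.cos(a)]);ex=np.array([np.cos(a),np.sin(a)]);O=np.array([487.5,264.2])
b=capture("wrist")[:,:,::-1]
cv2.imwrite("pics/w13c.png",cv2.resize(b[0:110,240:400],None,fx=5,fy=5,interpolation=cv2.INTER_CUBIC))
E
```

```text
time: 18.45
tool_pos: [481.5, 212.7, 62.6]
tcp_rot: [-3.141, -0.002, -0.126]
contact_force: [-0.3, -0.4, -1.0]
grip_width: 57.5
[481.99162029 212.77069717  62.96540448] [-3.14028630e+00 -2.94711852e-03 -1.26648539e-01]
```

View pics/w13.png

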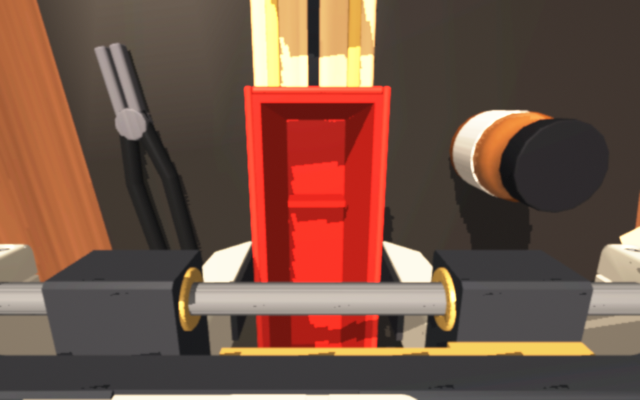

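View pics/s13.png

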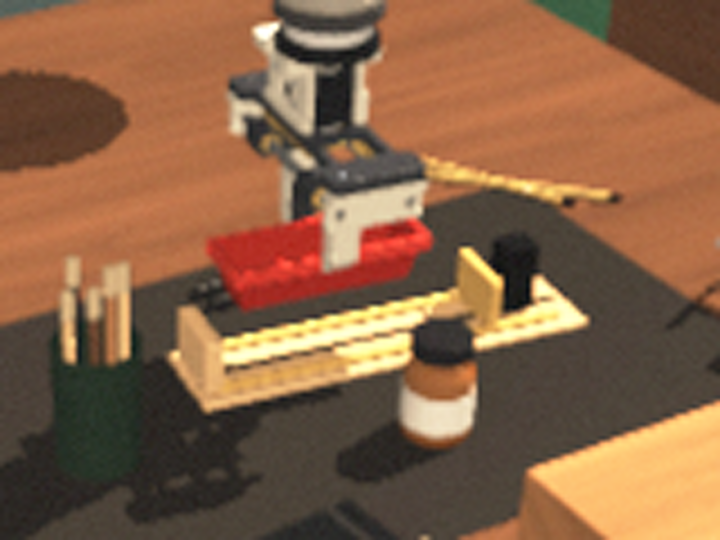

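View pics/w13c.png

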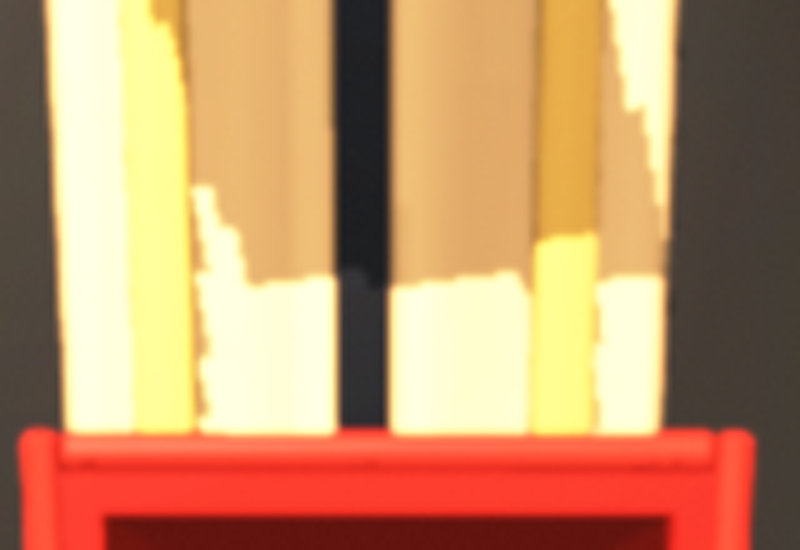

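Run:
```python
from h import *
np.set_printoptions(precision=2,suppress=True)
p=camera_params("wrist");t=bot.get_obs()["tool_pos"][:2];y=bot.get_obs()["tcp_rot"][2];print(t,y)
ex=np.array([np.cos(y),np.sin(y)]);ey=np.array([-np.sin(y),np.cos(y)])
o=lambda q:(np.array(q)+.5)/5-.5+[240,0]
for a,b in [((362,10),(362,420)),((52,100),(64,420)),((676,100),(662,420)),((193,300),(196,420)),((537,300),(535,420))]:
  z=6 if a[0] in(362,52,676) else 12
  for q in(a,b):
    P=ray(p,[o(q)],z)[0];print(q,z,P,"tool frame",(P[:2]-t)@ex,(P[:2]-t)@ey)
Cn=ray(p,[(245.5,87),(390,87)],62.5+46-0)[0:2];print(Cn,((Cn.mean(0)[:2]-t)@ex,(Cn.mean(0)[:2]-t)@ey),np.linalg.norm(Cn[0]-Cn[1]))
```

```text
[482.   212.73] -0.12664763351283836
(362, 10) 6 [496.8  348.67   6.  ] tool frame -2.480609381398082 136.7265308996822
(362, 420) 6 [490.4  299.98   6.  ] tool frame -2.683146855524409 87.6090227688597
(52, 100) 6 [456.11 343.45   6.  ] tool frame -42.189847896193946 126.40289178361743
(64, 420) 6 [450.85 305.02   6.  ] tool frame -42.55430354883091 87.6179666842251
(676, 100) 6 [535.36 333.38   6.  ] tool frame 37.699659409375556 126.42767633600108
(662, 420) 6 [530.26 294.89   6.  ] tool frame 37.4998888015719 87.60000889266823
(193, 300) 12 [470.78 316.83  12.  ] tool frame -24.271761130162794 101.84932735186828
(196, 420) 12 [468.9  302.35  12.  ] tool frame -24.31151805548337 87.250217696529
(537, 300) 12 [514.63 311.25  12.  ] tool frame 19.925133439944435 101.84852118034249
(535, 420) 12 [512.84 296.75  12.  ] tool frame 19.98838764628039 87.24028032224265
[[464.21 295.76 108.5 ]
 [521.2  288.49 108.5 ]] (np.float64(0.5956674116084897), np.float64(80.11530326562527)) 57.457426688184206
```

```bash
python3 -m jog '{"xyz":[[-0.14,0.02,0],[0,0,-0.7],[0,0,-0.7],[0,0,-0.5],[0,0,0]],"angular":[[0,0,0],[0,0,0],[0,0,0],[0,0,0],[0,0,0]]}'
python3 - <<'E'
from h import *
cv2.imwrite("pics/s14.png",cv2.resize(capture("scene")[120:240,300:460,::-1],None,fx=4.5,fy=4.5,interpolation=cv2.INTER_CUBIC))
cv2.imwrite("pics/t14.png",cv2.resize(capture("top")[150:230,170:300,::-1],None,fx=6,fy=6,interpolation=cv2.INTER_CUBIC))
E
```

```text
time: 19.1
tool_pos: [480.3, 213.8, 26.4]
tcp_rot: [-3.138, -0.008, -0.127]
contact_force: [-0.7, 0.2, -1.3]
grip_width: 57.4
```

View pics/s14.png

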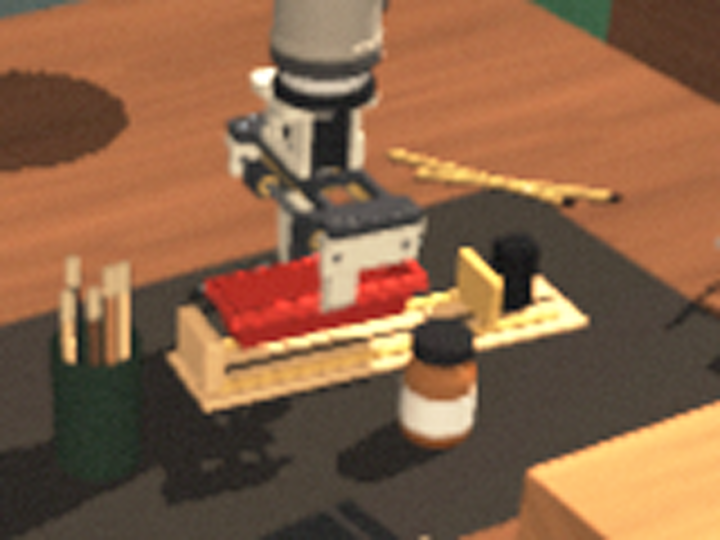

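View pics/t14.png

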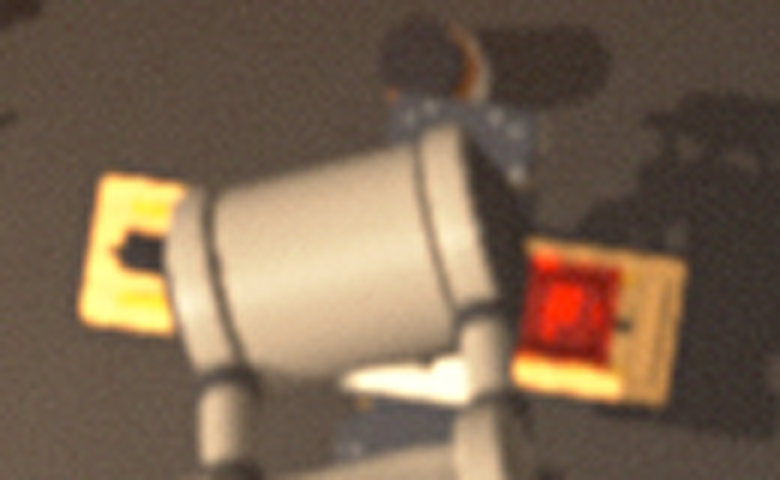

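```bash
python3 -m jog '{"xyz":[[0,-0.02,-0.4],[0,0,-0.5],[0,0,-0.15],[0,0,0]],"angular":[[-0.02,0.08,0],[0,0,0],[0,0,0],[0,0,0]]}'; python3 -m jog '{"xyz":[[0,0,-0.1]],"angular":[[0,0,0]]}'
```

```text
time: 19.6
tool_pos: [482.2, 213.9, 6.1]
tcp_rot: [-3.14, -0.004, -0.127]
contact_force: [0.8, -0.0, -1.0]
grip_width: 57.6
time: 19.7
tool_pos: [482.4, 214.0, 4.1]
tcp_rot: [-3.139, -0.004, -0.127]
contact_force: [-0.1, -0.5, -0.3]
grip_width: 57.4
```

```bash
python3 -m jog '{"xyz":[[-0.14,0.02,0],[0,0,-0.08],[0,0,0]],"angular":[[0,0.04,0],[0,0,0],[0,0,0]]}'; python3 -m jog '{"xyz":[[0,0,-0.06]],"angular":[[0,0,0]]}';python3 -m jog '{"xyz":[[0,0,-0.06]],"angular":[[0,0,0]]}'
```

```text
time: 20.0
tool_pos: [479.3, 214.4, 2.4]
tcp_rot: [-3.14, 0.0, -0.127]
contact_force: [0.3, 0.1, -0.4]
grip_width: 58.1
time: 20.1
tool_pos: [479.5, 214.5, 1.3]
tcp_rot: [-3.14, -0.0, -0.127]
contact_force: [0.1, 0.1, -0.9]
grip_width: 57.9
time: 20.2
tool_pos: [479.5, 214.5, 0.2]
tcp_rot: [-3.14, -0.0, -0.127]
contact_force: [-0.6, 0.5, -0.7]
grip_width: 57.7
```

```bash
python3 -m jog '{"xyz":[[0,0,-0.05]],"angular":[[0,0,0]]}';python3 -m jog '{"xyz":[[0,0,-0.05]],"angular":[[0,0,0]]}'
```

```text
time: 20.3
tool_pos: [479.6, 214.6, -0.5]
tcp_rot: [-3.14, -0.0, -0.127]
contact_force: [-4.3, -0.8, 12.1]
grip_width: 57.6
time: 20.4
tool_pos: [479.6, 214.6, -0.5]
tcp_rot: [-3.14, -0.001, -0.127]
contact_force: [-5.1, -1.6, 15.6]
grip_width: 57.7
```

It touched down at the predicted height, with 12–16 N. Releasing.

```bash
python3 -m jog '{"xyz":[[0,0,0]],"angular":[[0,0,0]]}'; python3 -m jog '{"xyz":[[0,0,0],[0,0,0],[0,0,0],[0,0,0],[0,0,0]],"angular":[[0,0,0],[0,0,0],[0,0,0],[0,0,0],[0,0,0]]}' -1
python3 -m jog '{"xyz":[[0,0,0.3],[0,0,0.6],[0,0,0.9],[0,0,1],[0,0,1],[0,0,1],[0,0,0]],"angular":[[0,0,0],[0,0,0],[0,0,0],[0,0,0],[0,0,0],[0,0,0],[0,0,0]]}'
python3 - <<'E'
from h import *
cv2.imwrite("pics/s15.png",cv2.resize(capture("scene")[120:240,300:460,::-1],None,fx=4.5,fy=4.5,interpolation=cv2.INTER_CUBIC))
cv2.imwrite("pics/w15.png",capture("wrist")[:,:,::-1])
E
```

```text
time: 20.5
tool_pos: [479.8, 214.6, -0.1]
tcp_rot: [-3.139, -0.001, -0.127]
contact_force: [-0.8, 0.9, -1.3]
grip_width: 57.6
time: 21.0
tool_pos: [480.2, 214.7, -0.1]
tcp_rot: [-3.139, -0.002, -0.127]
contact_force: [-0.5, -0.5, -0.5]
grip_width: 90.3
time: 21.7
tool_pos: [480.2, 214.7, 104.1]
tcp_rot: [-3.138, -0.004, -0.127]
contact_force: [-0.6, 0.9, 0.0]
grip_width: 92.1
```

View pics/s15.png

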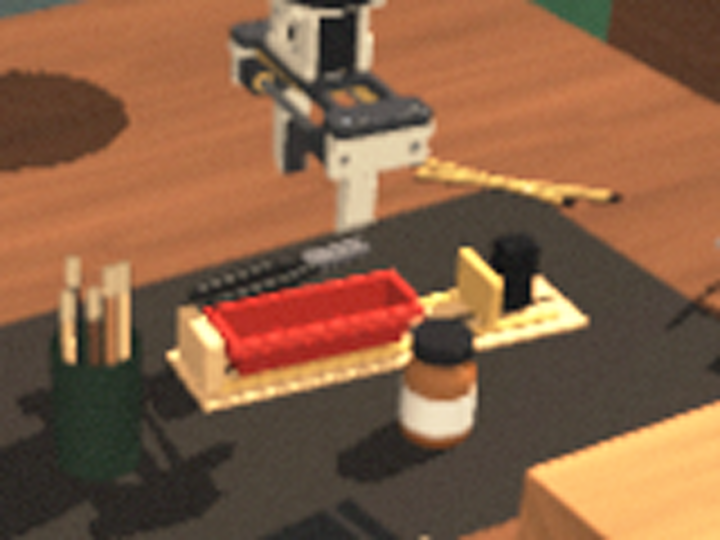

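View pics/w15.png

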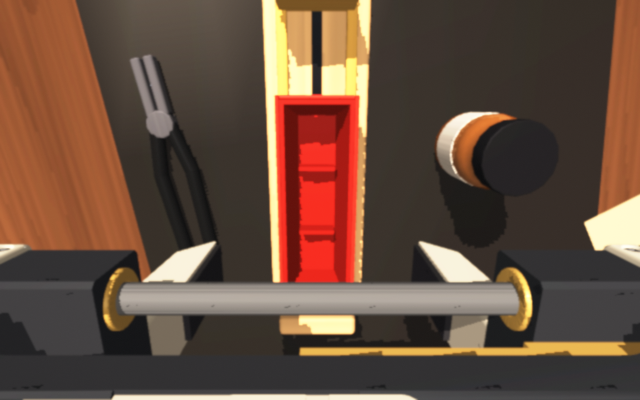

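The tray is released and sits in the cradle between the rails. Next I'll shut the fingers, go behind the stop's grip block and push it.

```bash
python3 -m jog '{"xyz":[[0.12,0.95,0],[0.12,0.95,0],[0.12,0.95,0],[0.12,0.95,0],[0.12,0.95,0],[0.12,0.95,0],[0.12,0.95,0],[0.12,0.95,0],[0.12,0.95,0],[0.12,0.95,0]],"angular":[[0,0,0],[0,0,0],[0,0,0],[0,0,0],[0,0,0],[0,0,0],[0,0,0],[0,0,0],[0,0,0],[0,0,0]]}' 1
python3 - <<'E'
from h import *
np.set_printoptions(precision=2,suppress=True)
cv2.imwrite("pics/w16.png",capture("wrist")[:,:,::-1])
cv2.imwrite("pics/t16.png",cv2.resize(capture("top")[150:230,170:300,::-1],None,fx=6,fy=6,interpolation=cv2.INTER_CUBIC))
cv2.imwrite("pics/s16.png",cv2.resize(capture("scene")[120:240,300:460,::-1],None,fx=4.5,fy=4.5,interpolation=cv2.INTER_CUBIC))
E
```

```text
time: 22.8
tool_pos: [495.4, 405.2, 87.6]
tcp_rot: [3.129, 0.021, -0.131]
contact_force: [0.7, -0.0, 0.5]
grip_width: 16.4
```

View pics/t16.png

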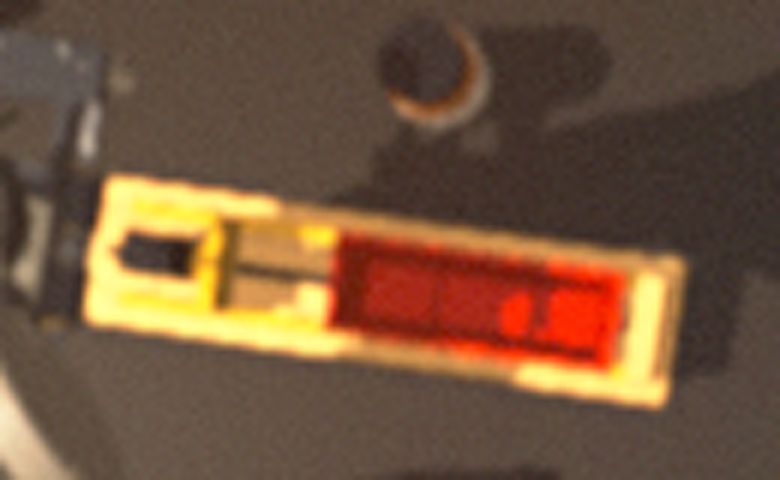

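View pics/s16.png

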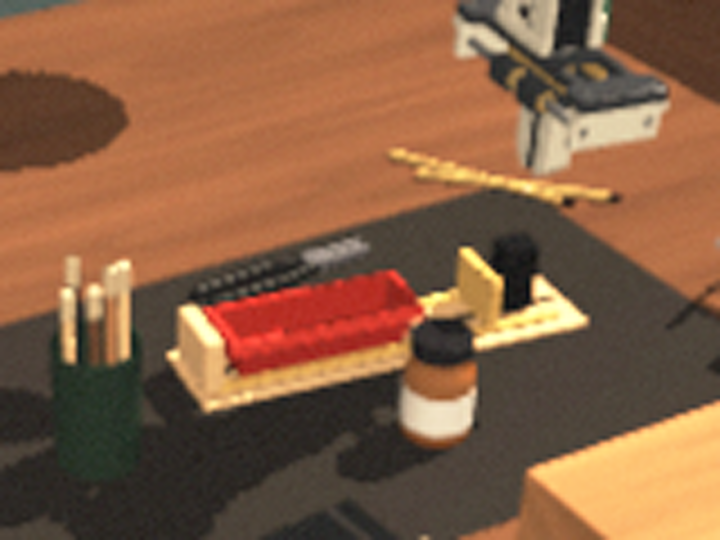

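View pics/w16.png

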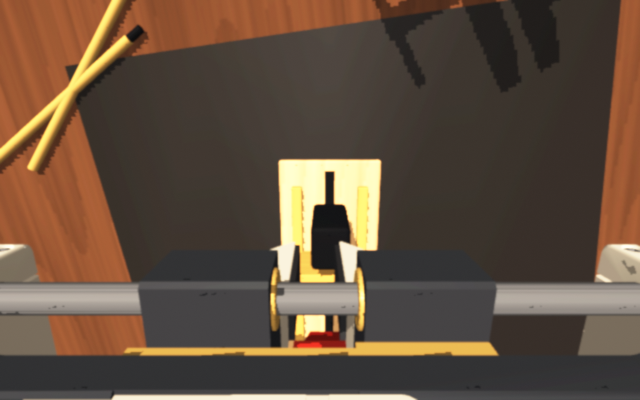

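Run:
```python
from h import *
np.set_printoptions(precision=2,suppress=True)
p=camera_params("wrist");o=bot.get_obs();print(o["tool_pos"],o["tcp_rot"])
print(ray(p,[(279.5,160),(380.5,160),(330,172)],6)); print(ray(p,[(315,205),(345,206),(312,235),(348,235)],68))
```

```text
[495.15 405.03  87.5 ] [ 3.13  0.02 -0.13]
[[469.14 440.4    6.  ]
 [546.76 430.5    6.  ]
 [506.94 426.07   6.  ]]
[[495.68 418.49  68.  ]
 [514.13 415.53  68.  ]
 [491.16 398.93  68.  ]
 [513.96 396.13  68.  ]]
```

Run:
```python
import cv2
b=cv2.imread("pics/w16.png");cv2.imwrite("pics/w16c.png",cv2.resize(b[150:280,260:400],None,fx=4.5,fy=4.5,interpolation=cv2.INTER_CUBIC))
```

```text
(no output)
```

View pics/w16c.png

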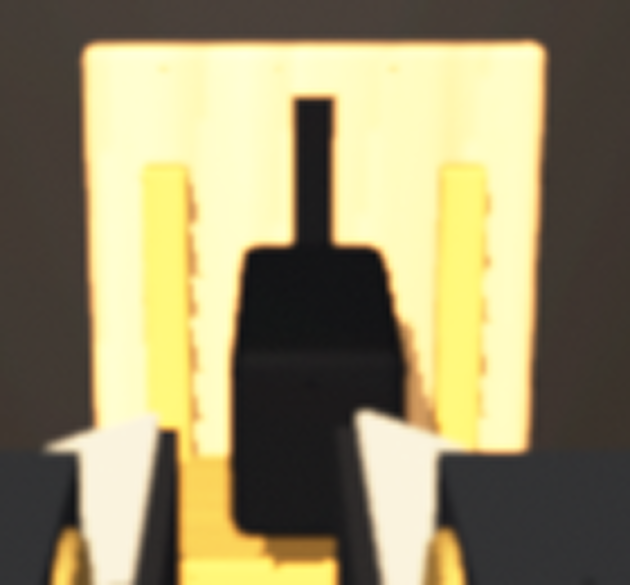

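```bash
python3 -m jog '{"xyz":[[0.3,0.6,0.2],[0.3,0.55,0],[0,0,-0.8],[0,0,-0.8],[0,0,0]],"angular":[[0.09,-0.21,0.04],[0,0,0],[0,0,0],[0,0,0],[0,0,0]]}'
```

```text
time: 23.45
tool_pos: [508.6, 427.2, 58.8]
tcp_rot: [-3.141, -0.003, -0.127]
contact_force: [0.0, -0.8, 0.1]
grip_width: 0.7
```

```bash
python3 -m jog '{"xyz":[[0,0,-0.8],[0,0,-0.8],[0,0,-0.8],[0,0,-0.3],[0,0,0]],"angular":[[0,0,0],[0,0,0],[0,0,0],[0,0,0],[0,0,0]]}'
python3 - <<'E'
from h import *
cv2.imwrite("pics/s17.png",cv2.resize(capture("scene")[120:240,300:460,::-1],None,fx=4.5,fy=4.5,interpolation=cv2.INTER_CUBIC))
E
```

```text
time: 23.95
tool_pos: [511.3, 426.9, 7.8]
tcp_rot: [-3.137, -0.009, -0.129]
contact_force: [0.9, -0.7, -0.3]
grip_width: 0.3
```

View pics/s17.png

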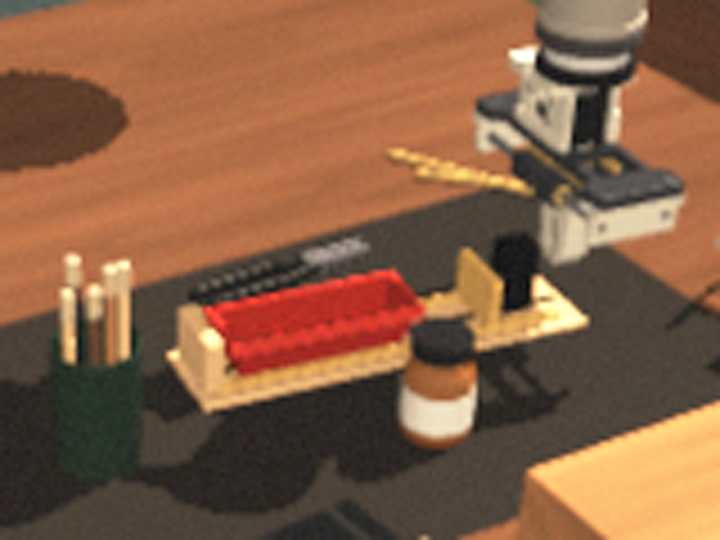

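```bash
python3 -m jog '{"xyz":[[-0.2,0,-0.1],[-0.05,-0.4,0],[-0.05,-0.4,0],[-0.05,-0.4,0]],"angular":[[-0.04,0.08,0.02],[0,0,0],[0,0,0],[0,0,0]]}'
```

```text
time: 24.4
tool_pos: [505.4, 403.6, 9.3]
tcp_rot: [-3.138, -0.006, -0.126]
contact_force: [-0.5, 1.9, -1.6]
grip_width: 0.3
```

```bash
python3 -m jog '{"xyz":[[-0.05,-0.4,0],[-0.05,-0.4,0],[-0.05,-0.4,0],[-0.05,-0.4,0]],"angular":[[0,0,0],[0,0,0],[0,0,0],[0,0,0]]}'
python3 - <<'E'
from h import *
cv2.imwrite("pics/s18.png",cv2.resize(capture("scene")[120:240,300:460,::-1],None,fx=4.5,fy=4.5,interpolation=cv2.INTER_CUBIC))
E
```

```text
time: 24.8
tool_pos: [501.1, 368.9, 9.7]
tcp_rot: [-3.136, -0.006, -0.127]
contact_force: [0.6, 2.7, -1.6]
grip_width: 0.6
```

View pics/s18.png

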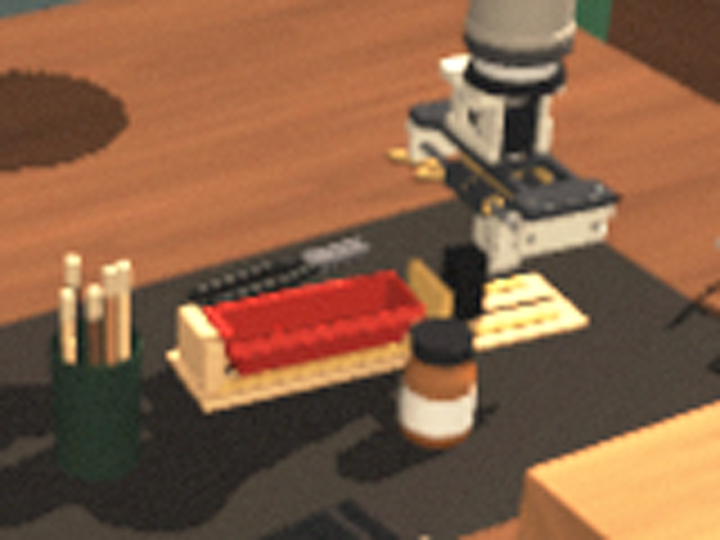

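```bash
python3 -m jog '{"xyz":[[-0.03,-0.25,0],[-0.03,-0.25,0],[-0.03,-0.25,0]],"angular":[[0,0,0],[0,0,0],[0,0,0]]}'; python3 -m jog '{"xyz":[[-0.02,-0.2,0]],"angular":[[0,0,0]]}'; python3 -m jog '{"xyz":[[-0.01,-0.1,0]],"angular":[[0,0,0]]}'
```

```text
time: 25.15
tool_pos: [499.1, 351.7, 9.9]
tcp_rot: [-3.137, -0.006, -0.127]
contact_force: [-0.6, 2.9, -0.8]
grip_width: 0.6
time: 25.25
tool_pos: [498.6, 347.4, 9.9]
tcp_rot: [-3.137, -0.006, -0.127]
contact_force: [-1.1, 3.1, -1.1]
grip_width: -0.0
time: 25.35
tool_pos: [498.4, 345.9, 10.0]
tcp_rot: [-3.135, -0.006, -0.128]
contact_force: [0.1, 10.9, -4.2]
grip_width: 0.4
```

```bash
python3 -m jog '{"xyz":[[-0.01,-0.1,0]],"angular":[[0,0,0]]}'; python3 -m jog '{"xyz":[[-0.01,-0.08,0]],"angular":[[0,0,0]]}'
python3 - <<'E'
from h import *
cv2.imwrite("pics/s19.png",cv2.resize(capture("scene")[160:225,325:435,::-1],None,fx=7,fy=7,interpolation=cv2.INTER_CUBIC))
E
```

```text
time: 25.45
tool_pos: [498.5, 346.1, 10.1]
tcp_rot: [-3.131, -0.007, -0.128]
contact_force: [0.5, 17.3, -5.9]
grip_width: 0.3
time: 25.55
tool_pos: [498.6, 346.3, 10.1]
tcp_rot: [-3.128, -0.007, -0.129]
contact_force: [0.5, 9.5, -4.6]
grip_width: 0.6
```

View pics/s19.png

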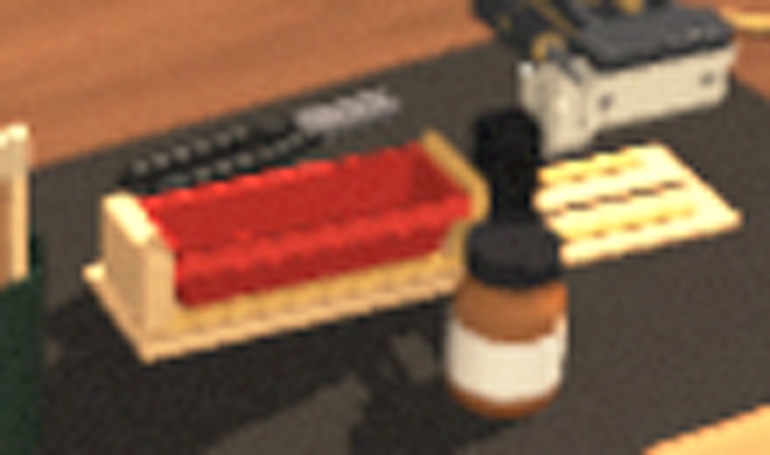

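The stop stalled firmly with the tray between the plate and the end block. Backing off +y, then up, to check.

```bash
python3 -m jog '{"xyz":[[0,0.2,0],[0.02,0.6,0],[0,0.3,0.5],[0,0,1],[0,0,1],[0,0,1],[0,0,1],[0,0,1],[0,0,0]],"angular":[[0,0,0],[-0.1,0,0],[0,0,0],[0,0,0],[0,0,0],[0,0,0],[0,0,0],[0,0,0],[0,0,0]]}'
python3 - <<'E'
from h import *
cv2.imwrite("pics/s20.png",cv2.resize(capture("scene")[160:225,325:435,::-1],None,fx=7,fy=7,interpolation=cv2.INTER_CUBIC))
cv2.imwrite("pics/t20.png",cv2.resize(capture("top")[150:230,170:300,::-1],None,fx=6,fy=6,interpolation=cv2.INTER_CUBIC))
E
```

```text
time: 26.5
tool_pos: [498.7, 370.9, 128.1]
tcp_rot: [3.14, -0.011, -0.125]
contact_force: [-0.2, -0.1, -0.0]
grip_width: 0.3
```

View pics/s20.png

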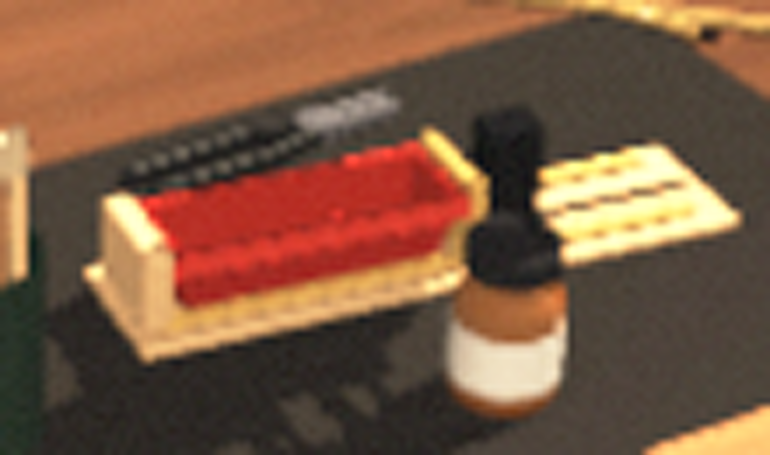

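View pics/t20.png

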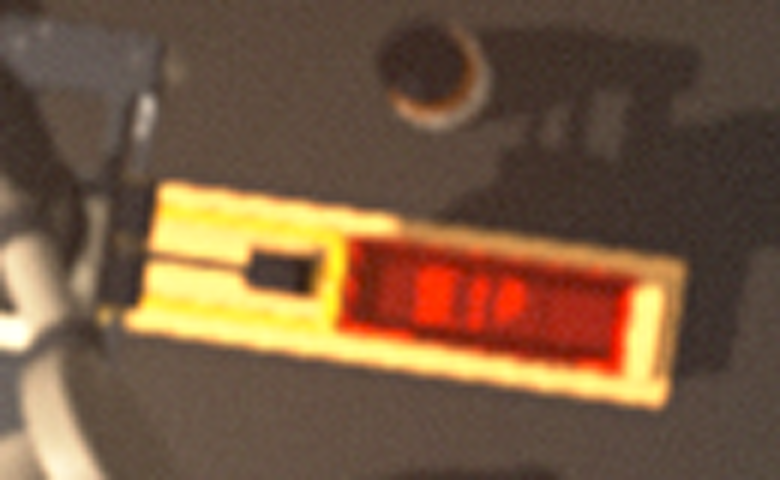

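```bash
python3 -m jog '{"xyz":[[0,-0.5,1],[0,-0.9,1],[-0.1,-1,0.6],[-0.1,-1,0],[-0.1,-1,0],[-0.1,-1,0],[-0.1,-1,0],[-0.1,-1,0],[-0.1,-1,0],[-0.1,-1,0]],"angular":[[0,0.1,0],[0,0,0],[0,0,0],[0,0,0],[0,0,0],[0,0,0],[0,0,0],[0,0,0],[0,0,0],[0,0,0]]}'
python3 - <<'E'
from h import *
cv2.imwrite("pics/w21.png",capture("wrist")[:,:,::-1])
E
python3 -m jog '{"xyz":[[0,-1,0.3],[0,-1,0],[0,-1,0],[0,-1,0],[0,-1,0],[0,0,0],[0,0,0]],"angular":[[0,0,0],[0,0,0],[0,0,0],[0,0,0],[0,0,0],[0,0,0],[0,0,0]]}'
python3 - <<'E'
from h import *
b=capture("wrist")[:,:,::-1]
cv2.imwrite("pics/w22.png",b)
cv2.imwrite("pics/w22c.png",cv2.resize(b[20:250,260:400],None,fx=2.5,fy=2.5,interpolation=cv2.INTER_CUBIC))
cv2.imwrite("pics/s22.png",capture("scene")[:,:,::-1])
E
```

```text
time: 27.6
tool_pos: [472.0, 174.5, 162.7]
tcp_rot: [3.121, 0.028, -0.121]
contact_force: [-0.9, 0.9, -0.8]
grip_width: 0.6
time: 28.35
tool_pos: [467.1, 68.9, 161.0]
tcp_rot: [3.116, 0.044, -0.124]
contact_force: [0.3, -0.7, -0.7]
grip_width: 0.6
```

View pics/w21.png

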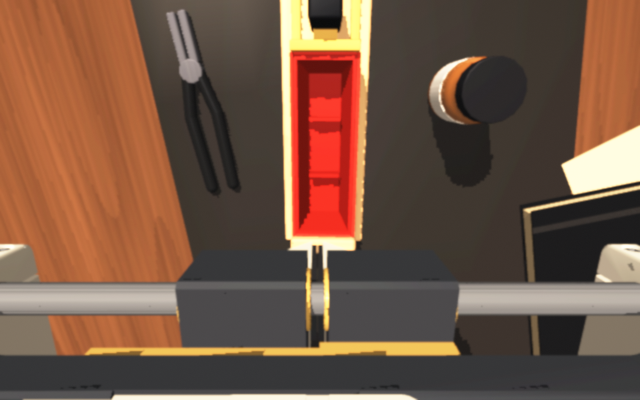

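View pics/w22.png

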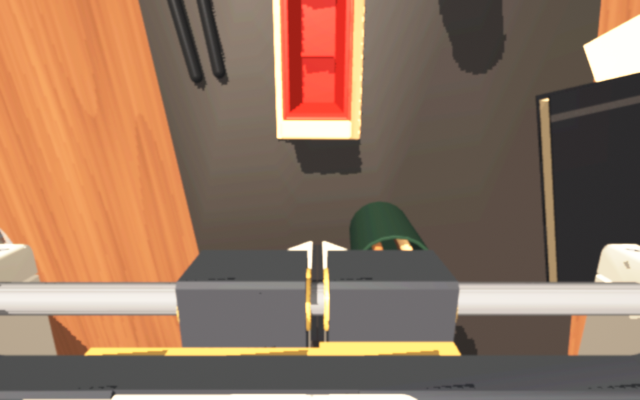

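View pics/s22.png

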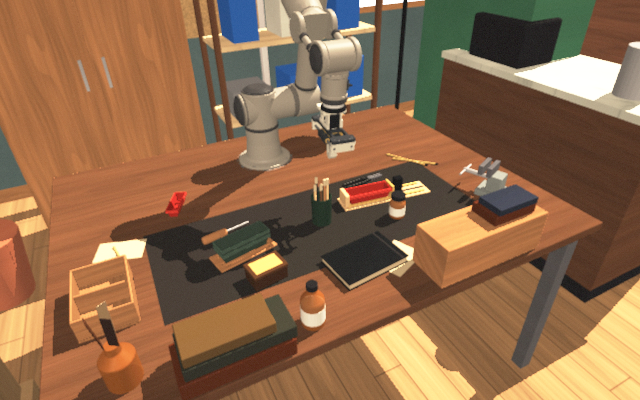

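Run:
```python
import cv2,numpy as np
a=cv2.imread("pics/w21.png")[30:75,270:380];b=cv2.imread("pics/w22.png")[95:145,265:375]
f=lambda x:cv2.resize(x,None,fx=6,fy=6,interpolation=cv2.INTER_CUBIC)
cv2.imwrite("pics/ends.png",np.vstack([f(a),f(b)]))
```

```text
(no output)
```

View pics/ends.png

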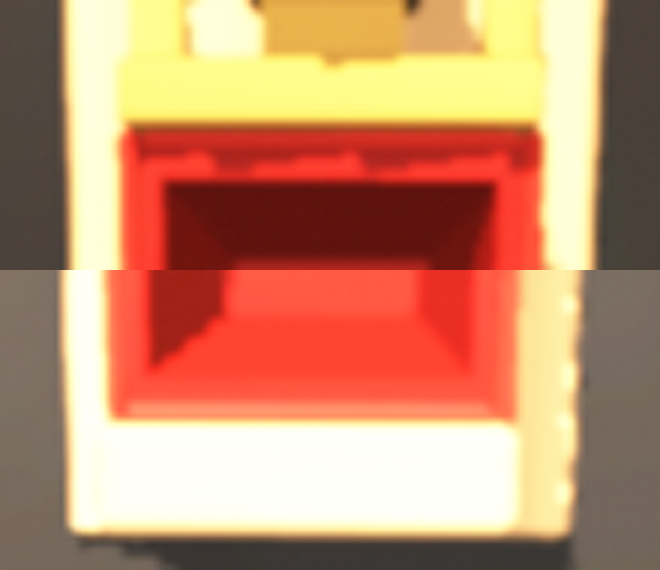

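No gap shows at either end, and the gripper is clear of everything. Handing in.

```bash
python3 -c "
from plant import bot
print(bot.close_job())"
```

```text
the job is handed in; nothing more can be done
None
```

I lifted only the red top tray off the stack and set it down in the cradle, where it touched down at about 12–16 N. After letting go, I pushed the stop up against it with closed fingers until it stalled at about 10–17 N. I handed the job in at about 28.5 s with the gripper clear of everything.

**Last checks**
- **Tray:** close-up wrist pictures show no visible gap at either the brass plate or the end block.
- **Everything else:** the final scene view shows both green trays still on the stand. By eye, nothing else has moved.

**What disagreed**
- **Fingertip height:** the real fingertips sit about 36 mm above the reported TCP. My first grasp closed in empty air above the tray, touching nothing. I measured the offset by pressing lightly on a bare part of the mat (about 38 N at most) and corrected for it from then on.
- **Camera positions:** the overhead and wrist cameras differed by about 3 mm on where the cradle is. I used the wrist camera.
- **Stop position:** the stop appeared to start about 15 mm along its track rather than fully back.

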